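# Sort the fire-making things back into their containers

### The arm

A 6-joint arm with a two-finger parallel gripper is mounted at the origin on the work surface. World frame = base frame: x ahead of the robot, y to its left, z up, the work surface at z = 0. Lengths are in mm, angles in rad, forces in N, time in s.
With the tool pointing down it reaches from about 350 to 875 mm from the base axis. Payload 4.2 kg.
Tool frame: the origin (TCP) lies at the very end of the fingers, on their centre line; the grasp point (between the pads) lies 19 mm behind it; z points along the fingers, y is the line along which they close (so a half turn about z gives the same grasp; the last joint's range is limited). The gripper opens to 85 mm and grips with 20 to 120 N. Pads are 22 mm wide; open, the fingers measure 114 mm over their backs; the gripper's body (76 mm by 85 mm) begins 54 mm behind the grasp point. The pads swing forward as they close: fully open they stand 13 mm farther back than shut.
Start: joints at [-0.983, 0.385, 0.008, 0, -1.194, -0.259], TCP at [201.832, -591.492, 205.312] pointing down, gripper open.
Joint ranges: [-3.14, 3.14], [-1.21, 2.06], [-1.07, 1.41], [-3.16, 2.05], [-2.99, -0.16], [-3.1, 3.1]. Speed limits (rad/s): [2.79, 2.79, 3.14, 3.14, 3.14, 3.14].

### API

Orientations are given as a unit quaternion [w, x, y, z].
In Python, from workcell import bot gives the robot as it stands. The module is installed in compiled form; this text tells all that it offers.
- The arm moves only by the tool play_rows, never from a script. Its argument "moves" is a list of rows, each an object of numbers: "tx", "ty", "tz": the shift along the tool's x, y, z in mm; "rx", "ry", "rz": the turn, a rotation vector about the tool's x, y, z in rad; "fingers": the gripper's target within -1 to 1 (shut at 1, half-way at 0, fully open at -1). In form: [{"tx": .., "ty": .., "tz": .., "rx": .., "ry": .., "rz": .., "fingers": ..}, ...]. A call has exactly 10 rows; each row is the pose to reach, as a shift and turn from the pose commanded when the call began, along the tool's axes at that moment; what a row does not reach only later rows make up. A row lasts 1/12 s, in which the tool goes at most 41.7 mm and 7.16 degrees, less where a joint would pass 70% of its speed; a pose out of reach is approached as far as the arm can. A call with a gripper value outside its range is refused whole. The fingers move at their own pace and stop on an object; the grip force is fixed at half the most. Time passes only in rows, so rows that repeat a pose let the fingers close, or fill a call up. It gives the time, the measured TCP pose, the force, the opening and the grip force at its end, in the units of the state.
- bot.read_state(): the state, without advancing time (a new reading comes with each control period).
- bot.get_image(name): name is "scene" or "top"; returns a dict with "frame" (480x640x3 uint8, red, green, blue), "depth" (480x640 float32, mm along the optical axis (not along the pixel's ray), 0 where there is no reading), "fov_y" (degrees; the focal length in pixels is half the picture's height over the tangent of half this angle, whatever the lens; pixels are square), "cx", "cy" (the principal point, pixels), "dist_coeffs" ([k1, k2, p1, p2, k3] as OpenCV has them; the pictures are not rectified), "extrinsics" (4x4, takes a point from world to camera coordinates). Camera axes: x right, y down, z forward; pixel columns grow to the right and rows downward; lengths in mm; the calibration is good to about 2 mm. A picture is of the moment at which its call begins.
- bot.job_done(): hands the job in; it is judged then, once.
The state is a dict: "t": time; "joint_pos": joint angles; "joint_vel": joint speeds; "joint_torque": joint torques, N m; "position": TCP position; "orientation": TCP orientation; "wrist_force": force on the tool from outside, world axes, zero at the start; "ft_torque": the same for the moment, N m; "width": finger opening in mm; "grip_force": force on a finger pad.
Only numpy, scipy, OpenCV 4.12 (cv2) and the standard library are available. Lean on these libraries where they do the work, as an engineer would, in place of code of your own. Each camera call takes 0.05 s, during which the arm holds its last target. There are 200 camera calls.

### The job

The fire-making things have been left mixed up on the table: put them away by kind, both pieces of charcoal in the orange carton, both kindling sticks in the slatted wooden crate, laid lengthways along it, and the matchbox in the clear plastic tub. Everything is to lie flat on the floor of its container, nothing leaning or on top of anything else. Leave the mug and the tongs where they are.

Things in the scene. Friction and masses are not known exactly. Their poses are not given: they have to be found in the camera images.
- charcoal_1_center (a point): Centre of a black pressed-charcoal piece: a six-sided bar 80 mm long (along its own x), 38 mm across its flats, about 0.11 kg, lying on one flat side on the table, so the centre is 19 mm up; pale ashy spot in the middle of each end. The two pieces are alike. Its x is level.
- charcoal_2_center (a point): Centre of a black pressed-charcoal piece: a six-sided bar 80 mm long (along its own x), 38 mm across its flats, about 0.11 kg, lying on one flat side on the table, so the centre is 19 mm up; pale ashy spot in the middle of each end. The two pieces are alike. Its x is level.
- kindling_1_center (a point): Centre of a split kindling stick: pale wood, one dark bark side, 130 mm long (along its own x), square section 18 mm, about 0.03 kg, lying flat on the table (centre 9 mm up). The two sticks are alike.
- kindling_2_center (a point): Centre of a split kindling stick: pale wood, one dark bark side, 130 mm long (along its own x), square section 18 mm, about 0.03 kg, lying flat on the table (centre 9 mm up). The two sticks are alike.
- matchbox_center (a point): Centre of a closed red matchbox with a yellow top face, 72 mm long (its own x), 46 mm wide (y), 22 mm high (z), about 0.03 kg, lying flat on the table (centre 11 mm up).
- charcoal_carton: Charcoal carton: low open cardboard tray, orange outside with a red band, brown inside with faint dust smudges, fixed. Inside 184 mm (its x) by 130 mm (its y), walls 6 mm thick, rim 58 mm above the table, inner floor 6 mm above the table. Origin: centre of its underside, on the table; z up.
- kindling_crate: Kindling crate: low open slatted wooden crate, fixed. Inside 156 mm (its x, the long way) by 124 mm (its y), walls 8 mm thick, rim 51 mm above the table, inner floor 5 mm above the table. Origin: centre of its underside, on the table; z up.
- clear_tub: Clear plastic tub: low open see-through box with a pale rim and blue clip lugs, fixed. Inside 186 mm (its x) by 132 mm (its y), walls 5 mm thick (8 mm at the rim), rim 60 mm above the table, inner floor 5 mm above the table. Origin: centre of its underside, on the table; z up.
- mug: Bystander: blue enamel mug standing upright among the things, 76 mm across, 72 mm high, its handle sticking out about 30 mm to its +y, loose. Origin: centre of its underside. It stays where it is.
- tongs_center (a point): Bystander: steel tongs with black grips lying on the table beyond the containers, 260 mm long (its x), about 50 mm wide, 20 mm high, loose. This point is mid-length, 8 mm up. They stay where they are.
Mind the look-alikes: they are no part of the job. What is shaped like the part that bears kindling_2_center but blue or turquoise is not meant.

How it is judged (in metres and radians):
At the end, for the whole second after the job is handed in: Charcoal in the carton, sticks in the crate within 0.25 rad of its long direction, matchbox in the tub: each centre inside the walls, and at most 8 mm above (6 mm below) its height when lying flat on that floor; all released and at rest (x of charcoal_1_center in the frame of charcoal_carton between -0.09 and 0.09 m and y of charcoal_1_center in the frame of charcoal_carton between -0.063 and 0.063 m and z of charcoal_1_center in the frame of charcoal_carton between 0.019 and 0.033 m and linear speed of each of charcoal_1, charcoal_2, kindling_1, kindling_2, matchbox below 0.02 m/s and angular speed of each of charcoal_1, charcoal_2, kindling_1, kindling_2, matchbox below 0.3 rad/s and x of charcoal_2_center in the frame of charcoal_carton between -0.09 and 0.09 m and y of charcoal_2_center in the frame of charcoal_carton between -0.063 and 0.063 m and z of charcoal_2_center in the frame of charcoal_carton between 0.019 and 0.033 m and x of kindling_1_center in the frame of kindling_crate between -0.076 and 0.076 m and y of kindling_1_center in the frame of kindling_crate between -0.06 and 0.06 m and z of kindling_1_center in the frame of kindling_crate between 0.008 and 0.022 m and angle between the x axis of each of kindling_1_center, kindling_2_center and the x axis of kindling_crate, either way round below 0.25 rad and x of kindling_2_center in the frame of kindling_crate between -0.076 and 0.076 m and y of kindling_2_center in the frame of kindling_crate between -0.06 and 0.06 m and z of kindling_2_center in the frame of kindling_crate between 0.008 and 0.022 m and x of matchbox_center in the frame of clear_tub between -0.09 and 0.09 m and y of matchbox_center in the frame of clear_tub between -0.063 and 0.063 m and z of matchbox_center in the frame of clear_tub between 0.01 and 0.024 m); the robot touches nothing.
It fails at once if the mug is pushed more than 25 mm from its place or tipped (distance of mug from where it was at the start of the episode above 0.025 m or angle between mug's own z axis and vertical above 0.5 rad).
It fails at once if the tongs are pushed more than 25 mm from their place (distance of tongs_center from where it was at the start of the episode above 0.025 m).
It also fails if it takes over 125 s, if anything falls off the work surface, if the arm or the gripper's body presses on something with over 40 N, if the wrist force passes 120 N, or if a joint passes its speed limit or range.

## Working session

There is one attempt and no reset: what is moved stays moved. The work goes in short steps, Python scripts to look and compute and a tool call to move; the robot and the scene stay as the last step left them, time stands still between calls to the robot, and variables do not carry over. Pictures are saved under pics/ and viewed, at most 14 in all, crops included, and the job is handed in when it is done.

Besides the shell and the picture viewer there is one more tool, called after "Emit:" as a command line: name --argument value ..., lists and objects as JSON in quotes. play_rows: Moves the arm, as the interface text tells. Its arguments: {"type":"object","properties":{"moves":{"type":"array","items":{"type":"object","properties":{"tx":{"type":"number"},"ty":{"type":"number"},"tz":{"type":"number"},"rx":{"type":"number"},"ry":{"type":"number"},"rz":{"type":"number"},"fingers":{"type":"number"}}}}},"required":["moves"]}

```bash
mkdir -p pics; cat > h.py <<'E'
import numpy as np, cv2
from workcell import bot
def cam(n):
    d=bot.get_image(n); f=240/np.tan(np.radians(d["fov_y"])/2)
    d["K"]=np.array([[f,0,d["cx"]],[0,f,d["cy"]],[0,0,1.]]); d["D"]=np.array(d["dist_coeffs"],float); d["E"]=np.array(d["extrinsics"],float)
    return d
def px2w(d,uv,z):
    "pixels -> world points on plane(s) z"
    uv=np.array(uv,float).reshape(-1,1,2); n=cv2.undistortPoints(uv,d["K"],d["D"])[:,0]
    R=d["E"][:3,:3]; c=-R.T@d["E"][:3,3]; r=np.c_[n,np.ones(len(n))]@R
    return c+r*((z-c[2])/r[:,2])[:,None]
def dep2w(d):
    H,W=d["depth"].shape; g=np.stack(np.meshgrid(np.arange(W),np.arange(H)),-1).reshape(-1,1,2).astype(float)
    n=cv2.undistortPoints(g,d["K"],d["D"])[:,0]; z=d["depth"].reshape(-1,1)
    return ((np.c_[n,np.ones(len(n))]*z-d["E"][:3,3])@d["E"][:3,:3]).reshape(H,W,3)
def save(n,im,s=1): cv2.imwrite("pics/"+n,cv2.resize(im[:,:,::-1],None,fx=s,fy=s,interpolation=cv2.INTER_CUBIC))
E
python3 - <<'E'
from h import *
import pickle
for n in("top","scene"):
    d=cam(n); save(n+"0.png",d["frame"],1.25); pickle.dump(d,open(n+"0.pkl","wb"))
    print(n,d["fov_y"],d["D"],(-d["E"][:3,:3].T@d["E"][:3,3]).round())
s=bot.read_state();print(s)
E
```

```text
top 45.69556451379421 [-0.17804318  0.          0.          0.          0.        ] [ 195.  -61. 1477.]
scene 46.072737320043046 [-0.15070175  0.          0.          0.          0.        ] [1026. -460. 1189.]
{'t': 0.1, 'joint_pos': array([-9.83423807e-01,  3.85451673e-01,  6.72783114e-03, -4.13640592e-04,
       -1.19399627e+00, -2.58617151e-01]), 'joint_vel': array([ 1.77205622e-03, -8.71797788e-04,  2.92610894e-03,  1.71997422e-03,
       -1.27409066e-03, -7.66829483e-05]), 'joint_torque': array([-5.75399317e-04, -3.93319166e+01,  1.88929528e+01,  4.19801071e+00,
       -2.57580992e-03,  5.18830461e-06]), 'position': array([ 201.61593646, -590.96860929,  204.33752269]), 'orientation': array([-2.19555253e-04, -1.63563101e-01,  9.86532387e-01,  9.56026526e-04]), 'wrist_force': array([-0.55712345,  0.39804773,  0.72492174]), 'ft_torque': array([-0.02439525,  0.02178442, -0.04945581]), 'grip_force': 0.0, 'width': 85.74704062033047}
```

View pics/top0.png

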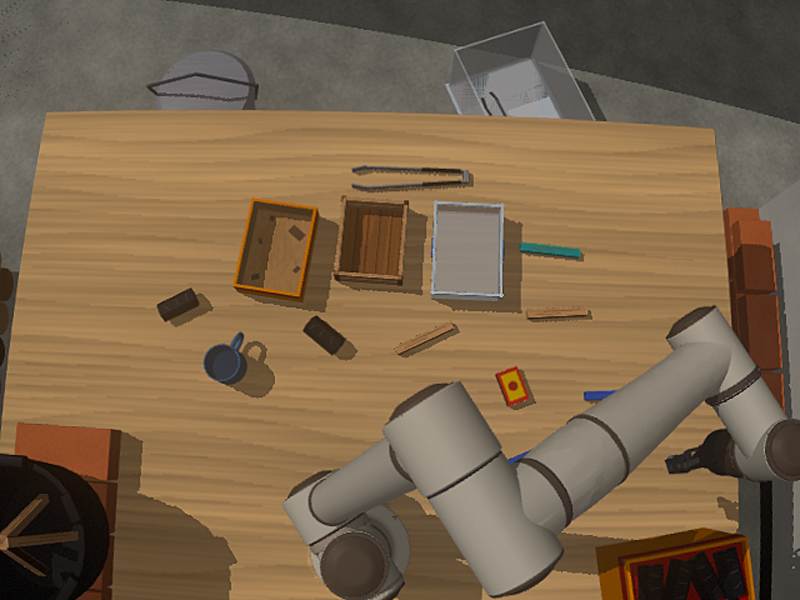

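View pics/scene0.png

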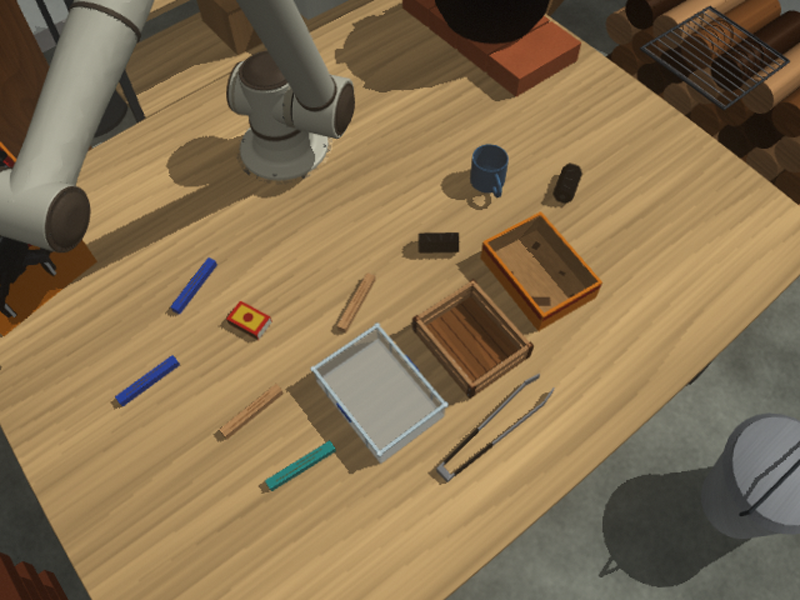

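Top view (800×600 picture): charcoal is at (178,305) and (323,335), pale kindling at (427,339) and (558,314), and the matchbox at (513,386). Stick look-alikes, not wanted: turquoise (550,251), blue (600,395) and blue (517,458). Other charcoal lies in the box at (690,580), off the table. Carton (277,248), crate (372,240), tub (468,250), mug (225,363), tongs (412,178).

```bash
python3 - <<'E'
from h import *
import pickle
d=pickle.load(open("top0.pkl","rb"))
save("crop0.png",d["frame"][130:340,115:500],2)
P=dep2w(d); z=P[...,2]; m=((z>7)&(z<90)&(d["depth"]>0)).astype(np.uint8)
print("table z",np.median(z[300:330,150:230]))
m=cv2.morphologyEx(m,cv2.MORPH_OPEN,np.ones((2,2)))
n,l,st,c=cv2.connectedComponentsWithStats(m)
for i in range(1,n):
    if st[i,4]<80: continue
    q=P[l==i]; top=np.percentile(q[:,2],90); qq=q[(q[:,2]>top*0.6)]
    r=cv2.minAreaRect(qq[:,:2].astype(np.float32))
    print((c[i]*1.25).round(),"n",st[i,4],"z",top.round(1),"c",np.round(r[0],1),"sz",np.round(r[1],1),"ang",round(r[2],1))
E
```

```text
table z 0.8471055420511415
[371. 240.] n 1256 z 53.4 c [460.2   3.7] sz [143.3 527.3] ang 88.5
[277. 250.] n 1672 z 59.3 c [437.4 137.5] sz [590.2 212.2] ang 19.5
[471. 247.] n 1390 z 61.8 c [ 452.2 -180.7] sz [167.7 542.3] ang 82.3
[552. 250.] n 357 z 21.3 c [ 630.2 -385.5] sz [124.3  18.9] ang 85.3
[179. 306.] n 515 z 41.5 c [364.9 177.4] sz [580.2  82.9] ang 62.6
[558. 313.] n 355 z 21.2 c [ 375.7 -241. ] sz [ 75.8 504.5] ang 36.6
[325. 336.] n 530 z 41.3 c [336.5  16.6] sz [318.8  53.5] ang 38.3
[424. 338.] n 374 z 21.2 c [346.1 -78.4] sz [ 90.1 291. ] ang 66.3
[227. 361.] n 541 z 68.3 c [273.3 140.8] sz [420.2 106.1] ang 54.6
[513. 387.] n 501 z 26.0 c [ 285.  -185.4] sz [ 68.  299.5] ang 23.2
[598. 396.] n 138 z 604.9 c [ 268.7 -324.1] sz [ 1.4 25.5] ang 28.4
[ 77. 456.] n 3293 z 64.8 c [116.1 335.5] sz [787.9 183.3] ang 88.1
[ 38. 509.] n 1549 z 88.6 c [105.8 341.1] sz [112.2 823.4] ang 10.1
[392. 536.] n 815 z 28.9 c [ 76.7 -46.2] sz [228.5  66.2] ang 8.9
[637. 555.] n 837 z 95.6 c [  33.5 -365.3] sz [665.4 176.3] ang 76.9
[103. 580.] n 489 z 62.0 c [ 49.7 264.3] sz [ 69.3 709.2] ang 29.6
[ 50. 565.] n 1359 z 87.1 c [ 24.8 317.3] sz [ 98.1 823.9] ang 17.4
```

View pics/crop0.png

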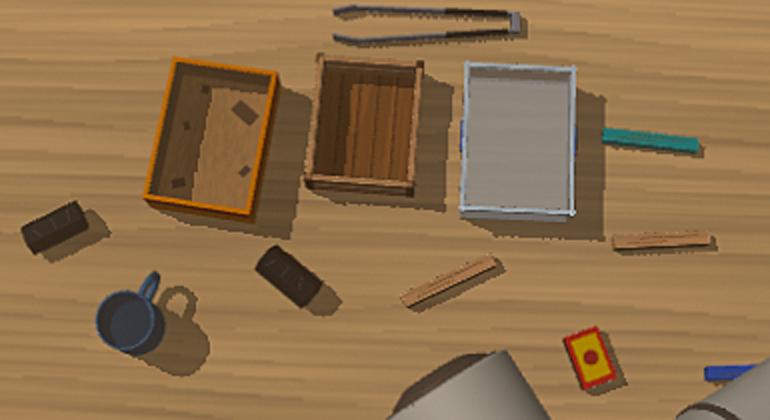

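```bash
python3 - <<'E'
from h import *
import pickle
d=pickle.load(open("top0.pkl","rb"))
P=dep2w(d); z=P[...,2]; m0=(z>7)&(z<90)&(d["depth"]>0)
m=cv2.morphologyEx(m0.astype(np.uint8),cv2.MORPH_OPEN,np.ones((3,3)))
n,l,st,c=cv2.connectedComponentsWithStats(m)
for i in range(1,n):
    if st[i,4]<60 or c[i,1]>330: continue
    q=P[(l==i)&m0]; top=np.percentile(q[:,2],80); qq=q[q[:,2]>top*.6]
    r=cv2.minAreaRect(qq[:,:2].astype(np.float32))
    print((c[i]*1.25).round(),"n",st[i,4],"z",top.round(1),"c",np.round(r[0],1),"sz",np.round(r[1],1),"ang",round(r[2],1))
def rep(name,pts,z):
    w=px2w(d,np.array(pts)/2+[115,130],z)[:,:2]
    r=cv2.minAreaRect(w.astype(np.float32)); print(name,w.mean(0).round(1),np.round(r[1],1),round(r[2],1),w.round().tolist())
rep("carton",[(175,57),(278,71),(251,215),(146,202)],58)
rep("crate",[(318,54),(423,63),(413,188),(306,180)],51)
rep("tub",[(465,62),(576,67),(575,213),(461,213)],60)
rep("k1",[(400,296),(490,255),(497,263),(408,305)],18)
rep("k2",[(613,236),(708,231),(709,243),(613,248)],18)
rep("mb",[(564,336),(597,327),(616,378),(585,388)],22)
rep("ch2 top",[(274,247),(322,280),(301,303),(257,270)],30)
rep("ch1 top",[(23,229),(78,204),(86,222),(32,250)],30)
rep("mug rim",[(97,320),(163,320),(130,290),(130,354)],72)
E
```

```text
[370. 239.] n 1232 z 52.4 c [6.353e+02 6.000e-01] sz [142.1 177.8] ang 86.8
[276. 248.] n 1617 z 58.2 c [608.5 201.2] sz [148.1 199.5] ang 82.8
[474. 246.] n 1222 z 60.2 c [ 616.4 -202.4] sz [149.7 204.5] ang 89.1
[433. 245.] n 79 z 61.7 c [ 619.2 -129.4] sz [55.6  8.4] ang 1.4
[550. 249.] n 349 z 20.4 c [ 631.7 -383.9] sz [127.7  21.6] ang 85.3
[177. 305.] n 505 z 39.5 c [484.2 407.3] sz [42.6 83.9] ang 26.2
[557. 312.] n 351 z 20.0 c [ 493.8 -396.2] sz [ 19.1 128.8] ang 4.2
[323. 335.] n 520 z 39.5 c [429.6  93.6] sz [80.7 42.3] ang 53.1
[423. 337.] n 368 z 20.3 c [ 432.6 -114.5] sz [ 19.2 129.4] ang 26.8
[226. 360.] n 516 z 69.0 c [367.9 290.5] sz [90.6 76.1] ang 10.1
[512. 386.] n 497 z 24.6 c [ 335.7 -298.9] sz [70.6 47.4] ang 20.3
[597. 395.] n 134 z 20.0 c [ 320.4 -481.8] sz [18.3 58.3] ang 5.1
carton [606.3 196.7] [139.9 200. ] 83.5 [[713.0, 254.0], [696.0, 116.0], [501.0, 140.0], [514.0, 277.0]]
crate [633.8  -1.4] [140.  173.2] 87.3 [[724.0, 64.0], [715.0, -75.0], [545.0, -67.0], [551.0, 72.0]]
tub [ 614.  -202.8] [147.  203.9] 89.5 [[715.0, -130.0], [713.0, -277.0], [516.0, -275.0], [511.0, -129.0]]
k1 [ 431.8 -116.7] [ 15.  132.7] 26.4 [[409.0, -54.0], [466.0, -170.0], [456.0, -179.0], [397.0, -65.0]]
k2 [ 492.9 -395.5] [ 16.2 129.7] 4.5 [[496.0, -331.0], [506.0, -459.0], [490.0, -460.0], [480.0, -331.0]]
mb [ 335.5 -300.6] [73.  44.5] 20.7 [[362.0, -266.0], [375.0, -309.0], [309.0, -334.0], [296.0, -294.0]]
ch2 top [429.8  90.5] [76.3 39.8] 56.5 [[466.0, 111.0], [425.0, 47.0], [394.0, 73.0], [435.0, 132.0]]
ch1 top [484.4 404.4] [31.7 80.6] 28.6 [[479.0, 447.0], [515.0, 375.0], [491.0, 362.0], [452.0, 432.0]]
mug rim [358.1 282.9] [61.1 58.9] 47.9 [[358.0, 325.0], [361.0, 241.0], [397.0, 286.0], [317.0, 280.0]]
```

```bash
cat > g.py <<'E'
import sys,numpy as np
from scipy.spatial.transform import Rotation as Ro
from workcell import bot
def rel(x,y,z,yaw):
    "rows values to put TCP at x,y,z, pointing down with closing line (tool y) at heading yaw deg (mod 180)"
    s=bot.read_state(); w,a,b,c=s["orientation"]; R=Ro.from_quat([a,b,c,w]); M=R.as_matrix()
    h=np.degrees(np.arctan2(M[1,1],M[0,1])); t=h+(yaw-h+90)%180-90; tr=np.radians(t)
    Y=np.array([np.cos(tr),np.sin(tr),0]); Z=np.array([0,0,-1.]); T=np.c_[np.cross(Y,Z),Y,Z]
    sh=M.T@(np.array([x,y,z])-s["position"]); rv=Ro.from_matrix(M.T@T).as_rotvec()
    print("t",round(s["t"],2),"pos",s["position"].round(1),"yaw",round(h,1),"w",round(s["width"],1),"grip",round(s["grip_force"],1),"j",s["joint_pos"].round(2)[[0,5]])
    print("  shift",sh.round(1),"rot",rv.round(3))
a=list(map(float,sys.argv[1:]))
for i in range(0,len(a),4): rel(*a[i:i+4])
E
python3 g.py 335.6 -299.5 90 110.5
```

```text
t 0.1 pos [ 201.6 -591.   204.3] yaw 108.8 w 85.7 grip 0.0 j [-0.98 -0.26]
  shift [-220.9  232.4  114.8] rot [ 0.002 -0.    -0.029]
```

```bash
python3 - <<'E'
import pickle
from h import *
d=pickle.load(open("top0.pkl","rb")); save("mb.png",d["frame"][230:350,330:490],4)
E
```

```text
(no output)
```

View pics/mb.png

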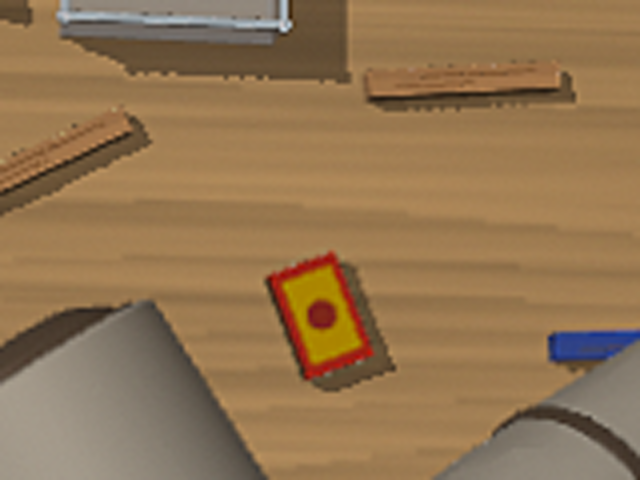

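The crop shows the red and yellow matchbox at (320,315) and the pale kindling at (65,150) and (465,80). The blue stick at (600,345) is a decoy. I'm starting with the matchbox.

Emit:
play_rows --moves '[{"tx": -25, "ty": 26, "tz": 0, "rz": -0.01, "fingers": -1}, {"tx": -50, "ty": 52, "tz": 0, "rz": -0.02, "fingers": -1}, {"tx": -75, "ty": 79, "tz": 10, "rz": -0.03, "fingers": -1}, {"tx": -100, "ty": 105, "tz": 20, "rz": -0.03, "fingers": -1}, {"tx": -125, "ty": 131, "tz": 35, "rz": -0.03, "fingers": -1}, {"tx": -150, "ty": 158, "tz": 55, "rz": -0.03, "fingers": -1}, {"tx": -175, "ty": 184, "tz": 75, "rz": -0.03, "fingers": -1}, {"tx": -200, "ty": 210, "tz": 95, "rz": -0.03, "fingers": -1}, {"tx": -221, "ty": 232, "tz": 115, "rz": -0.03, "fingers": -1}, {"tx": -221, "ty": 232, "tz": 115, "rz": -0.03, "fingers": -1}]'

```text
invalid input
```

```bash
python3 g.py 335.6 -299.5 2 110.5
```

```text
t 0.1 pos [ 201.6 -591.   204.3] yaw 108.8 w 85.7 grip 0.0 j [-0.98 -0.26]
  shift [-220.9  232.2  202.8] rot [ 0.002 -0.    -0.029]
```

Emit:
play_rows --moves '[{"tx": -25, "ty": 26, "tz": 0, "rx": 0, "ry": 0, "rz": -0.01, "fingers": -1}, {"tx": -50, "ty": 52, "tz": 0, "rx": 0, "ry": 0, "rz": -0.02, "fingers": -1}, {"tx": -75, "ty": 79, "tz": 10, "rx": 0, "ry": 0, "rz": -0.03, "fingers": -1}, {"tx": -100, "ty": 105, "tz": 20, "rx": 0, "ry": 0, "rz": -0.03, "fingers": -1}, {"tx": -125, "ty": 131, "tz": 35, "rx": 0, "ry": 0, "rz": -0.03, "fingers": -1}, {"tx": -150, "ty": 158, "tz": 55, "rx": 0, "ry": 0, "rz": -0.03, "fingers": -1}, {"tx": -175, "ty": 184, "tz": 75, "rx": 0, "ry": 0, "rz": -0.03, "fingers": -1}, {"tx": -200, "ty": 210, "tz": 95, "rx": 0, "ry": 0, "rz": -0.03, "fingers": -1}, {"tx": -221, "ty": 232, "tz": 115, "rx": 0, "ry": 0, "rz": -0.03, "fingers": -1}, {"tx": -221, "ty": 232, "tz": 115, "rx": 0, "ry": 0, "rz": -0.03, "fingers": -1}]'

```text
t: 0.93
position: [334.5, -295.7, 86.9]
orientation: [-0.003, -0.18, 0.984, 0.003]
wrist_force: [-0.0, 1.0, -0.7]
width: 85.5
grip_force: 0.0
```

```bash
python3 g.py 335.6 -299.5 2 110.5
```

```text
t 0.93 pos [ 334.5 -295.7   86.9] yaw 110.8 w 85.5 grip 0.0 j [-0.36 -0.85]
  shift [-0.1 -4.5 84.9] rot [ 0.006 -0.005  0.005]
```

Emit:
play_rows --moves '[{"tx": 0, "ty": 0, "tz": 20, "rx": 0, "ry": 0, "rz": 0, "fingers": -1}, {"tx": 0, "ty": 0, "tz": 45, "rx": 0, "ry": 0, "rz": 0, "fingers": -1}, {"tx": 0, "ty": 0, "tz": 65, "rx": 0, "ry": 0, "rz": 0, "fingers": -1}, {"tx": 0, "ty": 0, "tz": 80, "rx": 0, "ry": 0, "rz": 0, "fingers": -1}, {"tx": 0, "ty": 0, "tz": 86, "rx": 0, "ry": 0, "rz": 0, "fingers": -1}, {"tx": 0, "ty": 0, "tz": 87, "rx": 0, "ry": 0, "rz": 0, "fingers": -1}, {"tx": 0, "ty": 0, "tz": 87, "rx": 0, "ry": 0, "rz": 0, "fingers": -1}, {"tx": 0, "ty": 0, "tz": 87, "rx": 0, "ry": 0, "rz": 0, "fingers": -1}, {"tx": 0, "ty": 0, "tz": 87, "rx": 0, "ry": 0, "rz": 0, "fingers": -1}, {"tx": 0, "ty": 0, "tz": 87, "rx": 0, "ry": 0, "rz": 0, "fingers": -1}]'

```text
t: 1.77
position: [336.7, -300.9, 4.2]
orientation: [0.001, -0.178, 0.984, -0.001]
wrist_force: [0.3, -0.2, 0.2]
width: 85.7
grip_force: 0.0
```

```bash
python3 g.py 335.6 -299.5 2 110.5
```

```text
t 1.77 pos [ 336.7 -300.9    4.2] yaw 110.6 w 85.7 grip 0.0 j [-0.37 -0.84]
  shift [0.5 1.7 2.2] rot [-0.001  0.002  0.001]
```

Emit:
play_rows --moves '[{"tx": 0, "ty": 1, "tz": 2, "rx": 0, "ry": 0, "rz": 0, "fingers": 0}, {"tx": 0, "ty": 1, "tz": 2, "rx": 0, "ry": 0, "rz": 0, "fingers": 1}, {"tx": 0, "ty": 1, "tz": 2, "rx": 0, "ry": 0, "rz": 0, "fingers": 1}, {"tx": 0, "ty": 1, "tz": 2, "rx": 0, "ry": 0, "rz": 0, "fingers": 1}, {"tx": 0, "ty": 1, "tz": 2, "rx": 0, "ry": 0, "rz": 0, "fingers": 1}, {"tx": 0, "ty": 1, "tz": 2, "rx": 0, "ry": 0, "rz": 0, "fingers": 1}, {"tx": 0, "ty": 1, "tz": 2, "rx": 0, "ry": 0, "rz": 0, "fingers": 1}, {"tx": 0, "ty": 1, "tz": -3, "rx": 0, "ry": 0, "rz": 0, "fingers": 1}, {"tx": 0, "ty": 1, "tz": -15, "rx": 0, "ry": 0, "rz": 0, "fingers": 1}, {"tx": 0, "ty": 1, "tz": -30, "rx": 0, "ry": 0, "rz": 0, "fingers": 1}]'

```text
t: 2.6
position: [334.9, -299.3, 33.2]
orientation: [-0.001, -0.178, 0.984, 0.001]
wrist_force: [-0.4, -0.6, 0.3]
width: 0.3
grip_force: 0.0
```

```bash
python3 g.py 616 -203 130 90
```

```text
t 2.6 pos [ 334.9 -299.3   33.2] yaw 110.6 w 0.3 grip 0.0 j [-0.37 -0.85]
  shift [-296.8   -8.3  -97.4] rot [ 0.001 -0.002  0.359]
```

The fingers shut on nothing, so I'm taking a look.

```bash
python3 - <<'E'
from h import *
d=cam("scene"); a=d["frame"][190:310,120:280]; d2=cam("top"); b=d2["frame"][250:370,330:490]
save("miss.png",np.hstack([a,b]),2.5)
E
python3 g.py 335.6 -299.5 2 110.5
```

```text
t 2.7 pos [ 337.4 -300.4   35.4] yaw 110.6 w 0.1 grip 0.0 j [-0.37 -0.85]
  shift [ 1.5  1.6 33.4] rot [-0.004  0.003  0.002]
```

View pics/miss.png

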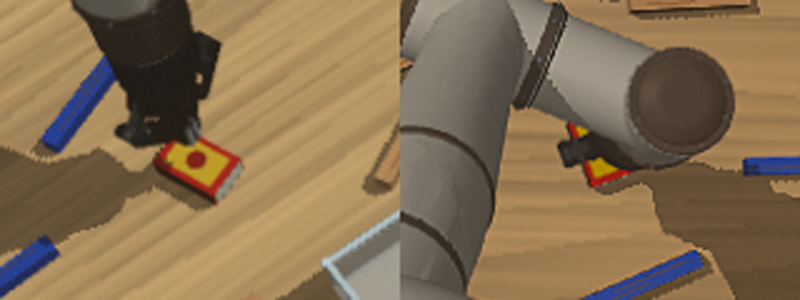

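```bash
python3 - <<'E'
from h import *
import pickle
for d in (pickle.load(open("scene0.pkl","rb")),cam("scene")):
    h=cv2.cvtColor(d["frame"][220:290,160:240],cv2.COLOR_RGB2HSV); m=((h[...,0]<32)&(h[...,1]>190)&(h[...,2]>110))
    ys,xs=np.nonzero(m); print(m.sum(),xs.min()+160,xs.max()+160,ys.min()+220,ys.max()+220)
d=cam("scene")
# fingertips: dark low pixels' 3D from depth
P=dep2w(d); q=P[np.abs(P[...,0]-337)<40]; q=q[(np.abs(q[:,1]+300)<60)&(q[:,2]>27)&(q[:,2]<120)]
for a in range(27,120,8):
    s=q[(q[:,2]>=a)&(q[:,2]<a+8)]
    if len(s): print(a,len(s),s.min(0).round(),s.max(0).round())
E
```

```text
481 181 215 241 267
409 183 215 246 267
27 12 [ 317. -333.   27.] [ 376. -278.   30.]
59 1 [ 346. -308.   67.] [ 346. -308.   67.]
67 21 [ 335. -317.   67.] [ 350. -292.   75.]
75 18 [ 339. -316.   75.] [ 350. -289.   83.]
83 19 [ 340. -315.   84.] [ 350. -291.   91.]
91 16 [ 341. -314.   91.] [ 350. -293.   98.]
99 18 [ 335. -314.   99.] [ 353. -276.  107.]
107 60 [ 323. -329.  107.] [ 361. -268.  115.]
115 59 [ 330. -332.  115.] [ 360. -262.  120.]
```

```bash
python3 - <<'E'
from h import *
d=cam("scene"); E=d["E"]
p=np.array([[337.,-300,z] for z in (22,35,50,65,80)])
print(cv2.projectPoints(p,cv2.Rodrigues(E[:3,:3])[0],E[:3,3],d["K"],d["D"])[0][:,0].round(1))
np.set_printoptions(linewidth=200)
P=dep2w(d); print(P[230:260:2,186:210:3,2].round().astype(int))
save("tip.png",d["frame"][190:280,140:260],6)
E
```

```text
[[199.8 252.7]
 [198.8 250. ]
 [197.5 246.9]
 [196.2 243.7]
 [194.8 240.5]]
[[ 165  162  136  133  130   -2    1   -1]
 [ 156  158  142  124  113   -1   -1    2]
 [ 143  145  136  114  110    0    2    4]
 [ 141  140  133  106  103   -1    5   -4]
 [ 114  127  128  108 1189   -1 1189   -5]
 [ 113  111  110   99   88   -1 1189   -1]
 [ 120  106  103   93   85    0    1   -1]
 [ 119  107   88   84   73   -2    1    0]
 [ 115   73   83   72   66   21    2    0]
 [  21   23   19   62   23   25   21   -1]
 [  20   23   18   20   18   24   21   22]
 [  23   22   23   24   26   20   23   19]
 [  25   23   21   24   24   21   21   24]
 [  23   27   25   24   21   19   25   19]
 [  26   19   22   24   18   21   25   20]]
```

View pics/tip.png

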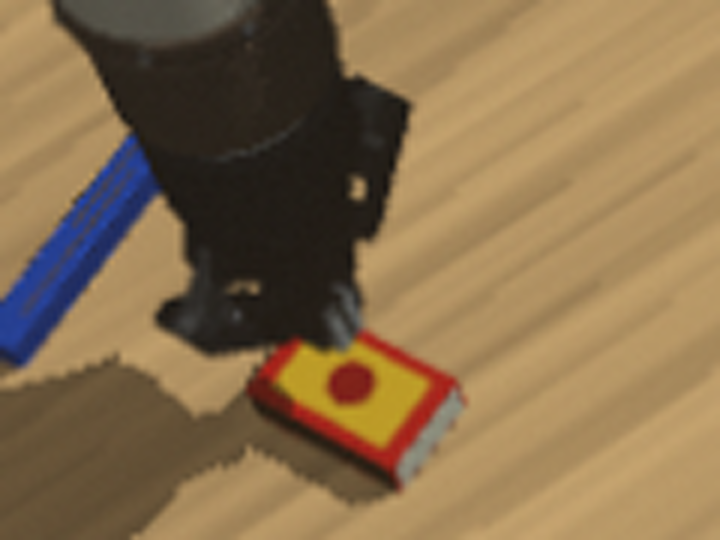

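Depth shows the shut fingertips at about z = 60 while the reported TCP is 35. So the real tips sit about 25 mm above the reported TCP, which explains the miss. The matchbox hasn't moved, so I'm opening and retrying lower at a reported z of -18.

Emit:
play_rows --moves '[{"tx": 1, "ty": 1, "tz": 0, "rx": 0, "ry": 0, "rz": 0, "fingers": -1}, {"tx": 1, "ty": 1, "tz": 0, "rx": 0, "ry": 0, "rz": 0, "fingers": -1}, {"tx": 1, "ty": 1, "tz": 0, "rx": 0, "ry": 0, "rz": 0, "fingers": -1}, {"tx": 1, "ty": 1, "tz": 0, "rx": 0, "ry": 0, "rz": 0, "fingers": -1}, {"tx": 1, "ty": 1, "tz": 0, "rx": 0, "ry": 0, "rz": 0, "fingers": -1}, {"tx": 1, "ty": 1, "tz": 20, "rx": 0, "ry": 0, "rz": 0, "fingers": -1}, {"tx": 1, "ty": 1, "tz": 35, "rx": 0, "ry": 0, "rz": 0, "fingers": -1}, {"tx": 1, "ty": 1, "tz": 45, "rx": 0, "ry": 0, "rz": 0, "fingers": -1}, {"tx": 1, "ty": 1, "tz": 50, "rx": 0, "ry": 0, "rz": 0, "fingers": -1}, {"tx": 1, "ty": 1, "tz": 53, "rx": 0, "ry": 0, "rz": 0, "fingers": -1}]'

```text
t: 3.68
position: [334.1, -298.9, -20.4]
orientation: [-0.001, -0.178, 0.984, 0.0]
wrist_force: [-0.5, -0.9, 0.5]
width: 85.5
grip_force: 0.0
```

Emit:
play_rows --moves '[{"tx": 0, "ty": 0, "tz": 0, "rx": 0, "ry": 0, "rz": 0, "fingers": -1}, {"tx": 0, "ty": 0, "tz": 0, "rx": 0, "ry": 0, "rz": 0, "fingers": -1}, {"tx": 0, "ty": 0, "tz": 0, "rx": 0, "ry": 0, "rz": 0, "fingers": 1}, {"tx": 0, "ty": 0, "tz": 0, "rx": 0, "ry": 0, "rz": 0, "fingers": 1}, {"tx": 0, "ty": 0, "tz": 0, "rx": 0, "ry": 0, "rz": 0, "fingers": 1}, {"tx": 0, "ty": 0, "tz": 0, "rx": 0, "ry": 0, "rz": 0, "fingers": 1}, {"tx": 0, "ty": 0, "tz": 0, "rx": 0, "ry": 0, "rz": 0, "fingers": 1}, {"tx": 0, "ty": 0, "tz": 0, "rx": 0, "ry": 0, "rz": 0, "fingers": 1}, {"tx": 0, "ty": 0, "tz": 0, "rx": 0, "ry": 0, "rz": 0, "fingers": 1}, {"tx": 0, "ty": 0, "tz": 0, "rx": 0, "ry": 0, "rz": 0, "fingers": 1}]'

```text
t: 4.52
position: [335.0, -299.3, -18.9]
orientation: [0.001, -0.179, 0.984, -0.0]
wrist_force: [-0.3, 0.7, 5.3]
width: 44.5
grip_force: 61.8
```

```bash
python3 g.py 616 -203 100 90; python3 - <<'E'
from h import *
d=cam("scene"); save("tip2.png",d["frame"][190:280,140:260],5)
E
```

```text
t 4.52 pos [ 335.  -299.3  -18.9] yaw 110.6 w 44.5 grip 61.8 j [-0.37 -0.85]
  shift [-297.    -8.7 -118.6] rot [-0.001  0.001  0.359]
```

View pics/tip2.png

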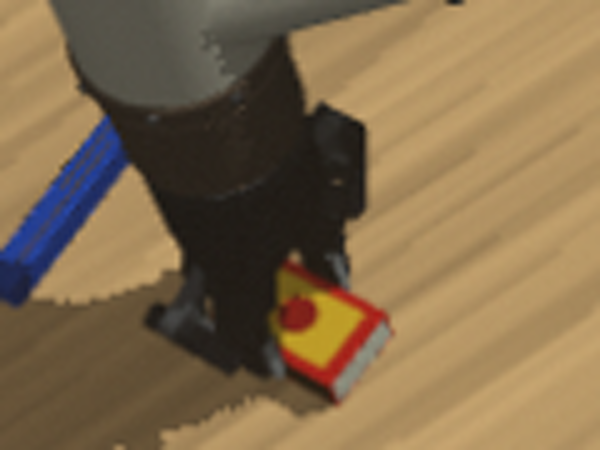

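Matchbox gripped at 44.5 mm width. Lifting it and carrying it to the tub.

Emit:
play_rows --moves '[{"tx": 0, "ty": 0, "tz": -30, "rx": 0, "ry": 0, "rz": 0, "fingers": 1}, {"tx": -10, "ty": 0, "tz": -68, "rx": 0, "ry": 0, "rz": 0, "fingers": 1}, {"tx": -30, "ty": 0, "tz": -103, "rx": 0, "ry": 0, "rz": 0.05, "fingers": 1}, {"tx": -65, "ty": -1, "tz": -119, "rx": 0, "ry": 0, "rz": 0.12, "fingers": 1}, {"tx": -104, "ty": -3, "tz": -119, "rx": 0, "ry": 0, "rz": 0.2, "fingers": 1}, {"tx": -143, "ty": -4, "tz": -119, "rx": 0, "ry": 0, "rz": 0.28, "fingers": 1}, {"tx": -182, "ty": -6, "tz": -119, "rx": 0, "ry": 0, "rz": 0.36, "fingers": 1}, {"tx": -221, "ty": -7, "tz": -119, "rx": 0, "ry": 0, "rz": 0.36, "fingers": 1}, {"tx": -260, "ty": -9, "tz": -119, "rx": 0, "ry": 0, "rz": 0.36, "fingers": 1}, {"tx": -297, "ty": -9, "tz": -119, "rx": 0, "ry": 0, "rz": 0.36, "fingers": 1}]'

```text
t: 5.4
position: [617.3, -202.3, 99.1]
orientation: [-0.0, 0.001, 1.0, 0.0]
wrist_force: [0.9, 0.2, -0.1]
width: 44.2
grip_force: 61.5
```

Emit:
play_rows --moves '[{"tx": 0, "ty": 0, "tz": 0, "rx": 0, "ry": 0, "rz": 0, "fingers": 1}, {"tx": 0, "ty": 0, "tz": 0, "rx": 0, "ry": 0, "rz": 0, "fingers": 1}, {"tx": 0, "ty": 0, "tz": 0, "rx": 0, "ry": 0, "rz": 0, "fingers": 1}, {"tx": 0, "ty": 0, "tz": 10, "rx": 0, "ry": 0, "rz": 0, "fingers": 1}, {"tx": 0, "ty": 0, "tz": 30, "rx": 0, "ry": 0, "rz": 0, "fingers": 1}, {"tx": 0, "ty": 0, "tz": 50, "rx": 0, "ry": 0, "rz": 0, "fingers": 1}, {"tx": 0, "ty": 0, "tz": 70, "rx": 0, "ry": 0, "rz": 0, "fingers": 1}, {"tx": 0, "ty": 0, "tz": 70, "rx": 0, "ry": 0, "rz": 0, "fingers": 1}, {"tx": 0, "ty": 0, "tz": 70, "rx": 0, "ry": 0, "rz": 0, "fingers": 1}, {"tx": 0, "ty": 0, "tz": 70, "rx": 0, "ry": 0, "rz": 0, "fingers": 1}]'

```text
t: 6.23
position: [615.9, -203.8, 30.5]
orientation: [0.001, 0.001, 1.0, -0.0]
wrist_force: [0.1, 0.3, -0.0]
width: 44.3
grip_force: 61.5
```

```bash
python3 g.py 616 -203 -12 90; python3 - <<'E'
from h import *
d=cam("scene"); save("tub.png",d["frame"][220:380,220:380],3.5)
E
```

```text
t 6.23 pos [ 615.9 -203.8   30.5] yaw 89.9 w 44.3 grip 61.5 j [-0.07 -1.5 ]
  shift [-0.   0.8 42.5] rot [-0.001  0.002 -0.001]
```

View pics/tub.png

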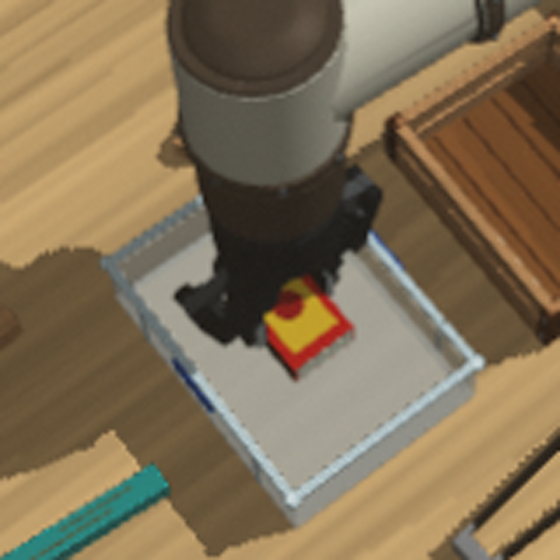

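The matchbox hangs over the middle of the tub floor at crop (305,325) and it is level. Lowering and releasing.

Emit:
play_rows --moves '[{"tx": 0, "ty": 1, "tz": 15, "rx": 0, "ry": 0, "rz": 0, "fingers": 1}, {"tx": 0, "ty": 1, "tz": 28, "rx": 0, "ry": 0, "rz": 0, "fingers": 1}, {"tx": 0, "ty": 1, "tz": 37, "rx": 0, "ry": 0, "rz": 0, "fingers": 1}, {"tx": 0, "ty": 1, "tz": 41, "rx": 0, "ry": 0, "rz": 0, "fingers": 1}, {"tx": 0, "ty": 1, "tz": 42, "rx": 0, "ry": 0, "rz": 0, "fingers": 1}, {"tx": 0, "ty": 1, "tz": 42, "rx": 0, "ry": 0, "rz": 0, "fingers": 1}, {"tx": 0, "ty": 1, "tz": 42, "rx": 0, "ry": 0, "rz": 0, "fingers": 1}, {"tx": 0, "ty": 1, "tz": 42, "rx": 0, "ry": 0, "rz": 0, "fingers": -0.3}, {"tx": 0, "ty": 1, "tz": 42, "rx": 0, "ry": 0, "rz": 0, "fingers": -0.3}, {"tx": 0, "ty": 1, "tz": 42, "rx": 0, "ry": 0, "rz": 0, "fingers": -0.3}]'

```text
t: 7.12
position: [616.1, -202.2, -12.1]
orientation: [0.001, 0.001, 1.0, -0.0]
wrist_force: [0.6, -0.7, -0.6]
width: 55.2
grip_force: 0.0
```

Emit:
play_rows --moves '[{"tx": 0, "ty": 0, "tz": 0, "rx": 0, "ry": 0, "rz": 0, "fingers": -0.3}, {"tx": 0, "ty": 0, "tz": -15, "rx": 0, "ry": 0, "rz": 0, "fingers": -0.3}, {"tx": 0, "ty": 0, "tz": -45, "rx": 0, "ry": 0, "rz": 0, "fingers": -0.3}, {"tx": 0, "ty": 0, "tz": -80, "rx": 0, "ry": 0, "rz": 0, "fingers": -0.3}, {"tx": 0, "ty": 0, "tz": -110, "rx": 0, "ry": 0, "rz": 0, "fingers": 0}, {"tx": 0, "ty": 0, "tz": -132, "rx": 0, "ry": 0, "rz": 0, "fingers": 0}, {"tx": 0, "ty": 0, "tz": -132, "rx": 0, "ry": 0, "rz": 0, "fingers": 0}, {"tx": 0, "ty": 0, "tz": -132, "rx": 0, "ry": 0, "rz": 0, "fingers": 0}, {"tx": 0, "ty": 0, "tz": -132, "rx": 0, "ry": 0, "rz": 0, "fingers": 0}, {"tx": 0, "ty": 0, "tz": -132, "rx": 0, "ry": 0, "rz": 0, "fingers": 0}]'

```text
t: 7.95
position: [614.7, -202.0, 117.8]
orientation: [-0.001, 0.001, 1.0, 0.0]
wrist_force: [0.3, -1.2, 0.2]
width: 42.6
grip_force: 0.0
```

```bash
python3 g.py 493.5 -396 60 4.4
```

```text
t 7.95 pos [ 614.7 -202.   117.8] yaw 89.9 w 42.6 grip 0.0 j [-0.07 -1.5 ]
  shift [ 120.7 -194.2   58. ] rot [-0.002 -0.003  1.493]
```

```bash
python3 - <<'E'
from h import *
import pickle
d=pickle.load(open("scene0.pkl","rb")); E=d["E"]
def pr(x,y,zs):
    p=np.array([[x,y,z] for z in zs],float)
    print(np.c_[zs,cv2.projectPoints(p,cv2.Rodrigues(E[:3,:3])[0],E[:3,3],d["K"],d["D"])[0][:,0].round(1)].tolist())
print("grip45, seen (195,265)"); pr(353,-316,[0,5,10,20])
print("shut, seen (197.5,248)"); pr(347,-296,[35,45,55,65])
d=cam("top");P=dep2w(d)
q=P[:,:,:][(abs(P[...,0]-616)<70)&(abs(P[...,1]+203)<55)]; print("tub heights",np.percentile(q[:,2],[5,50,80,90,95,98]).round(1))
E
```

```text
grip45, seen (195,265)
[[0.0, 199.6, 265.3], [5.0, 199.2, 264.4], [10.0, 198.8, 263.4], [20.0, 197.9, 261.4]]
shut, seen (197.5,248)
[[35.0, 202.4, 252.0], [45.0, 201.6, 249.9], [55.0, 200.8, 247.8], [65.0, 199.9, 245.7]]
tub heights [  2.5 368.8 495.7 501.3 503.2 504.8]
```

Emit:
play_rows --moves '[{"tx": 0, "ty": -20, "tz": 0, "rx": 0, "ry": 0, "rz": 0.12, "fingers": 0}, {"tx": 14, "ty": -50, "tz": 0, "rx": 0, "ry": 0, "rz": 0.24, "fingers": 0}, {"tx": 30, "ty": -80, "tz": 0, "rx": 0, "ry": 0, "rz": 0.36, "fingers": 0}, {"tx": 46, "ty": -108, "tz": 0, "rx": 0, "ry": 0, "rz": 0.48, "fingers": 0}, {"tx": 62, "ty": -136, "tz": 10, "rx": 0, "ry": 0, "rz": 0.6, "fingers": 0}, {"tx": 80, "ty": -160, "tz": 20, "rx": 0, "ry": 0, "rz": 0.72, "fingers": 0}, {"tx": 100, "ty": -178, "tz": 30, "rx": 0, "ry": 0, "rz": 0.84, "fingers": 0}, {"tx": 115, "ty": -190, "tz": 40, "rx": 0, "ry": 0, "rz": 0.96, "fingers": 0}, {"tx": 122, "ty": -194, "tz": 50, "rx": 0, "ry": 0, "rz": 1.08, "fingers": 0}, {"tx": 122, "ty": -194, "tz": 60, "rx": 0, "ry": 0, "rz": 1.2, "fingers": 0}]'

```text
t: 8.83
position: [490.7, -397.0, 57.5]
orientation: [-0.002, 0.569, 0.822, -0.0]
wrist_force: [1.1, -0.2, -0.1]
width: 43.1
grip_force: 0.0
```

Emit:
play_rows --moves '[{"tx": 0, "ty": 0, "tz": 0, "rx": 0, "ry": 0, "rz": 0.1, "fingers": 0}, {"tx": 0, "ty": 0, "tz": 0, "rx": 0, "ry": 0, "rz": 0.2, "fingers": 0}, {"tx": 0, "ty": 0, "tz": 0, "rx": 0, "ry": 0, "rz": 0.29, "fingers": 0}, {"tx": 0, "ty": 0, "tz": 0, "rx": 0, "ry": 0, "rz": 0.29, "fingers": 0}, {"tx": 0, "ty": 0, "tz": 0, "rx": 0, "ry": 0, "rz": 0.29, "fingers": 0}, {"tx": 0, "ty": 0, "tz": 0, "rx": 0, "ry": 0, "rz": 0.29, "fingers": 0}, {"tx": 0, "ty": 0, "tz": 0, "rx": 0, "ry": 0, "rz": 0.29, "fingers": 0}, {"tx": 0, "ty": 0, "tz": 0, "rx": 0, "ry": 0, "rz": 0.29, "fingers": 0}, {"tx": 0, "ty": 0, "tz": 0, "rx": 0, "ry": 0, "rz": 0.29, "fingers": 0}, {"tx": 0, "ty": 0, "tz": 0, "rx": 0, "ry": 0, "rz": 0.29, "fingers": 0}]'

```text
t: 9.67
position: [493.5, -396.0, 59.4]
orientation: [0.0, 0.678, 0.735, 0.0]
wrist_force: [-0.6, 0.8, 0.5]
width: 42.7
grip_force: 0.0
```

```bash
python3 g.py 493.5 -396 -18 4.4
```

```text
t 9.67 pos [ 493.5 -396.    59.4] yaw 4.6 w 42.7 grip 0.0 j [-0.42 -2.64]
  shift [ 0.   0.  77.4] rot [0.    0.    0.003]
```

Emit:
play_rows --moves '[{"tx": 0, "ty": 0, "tz": 20, "rx": 0, "ry": 0, "rz": 0, "fingers": 0}, {"tx": 0, "ty": 0, "tz": 40, "rx": 0, "ry": 0, "rz": 0, "fingers": 0}, {"tx": 0, "ty": 0, "tz": 60, "rx": 0, "ry": 0, "rz": 0, "fingers": 0}, {"tx": 0, "ty": 0, "tz": 71, "rx": 0, "ry": 0, "rz": 0, "fingers": 0}, {"tx": 0, "ty": 0, "tz": 74, "rx": 0, "ry": 0, "rz": 0, "fingers": 0}, {"tx": 0, "ty": 0, "tz": 74, "rx": 0, "ry": 0, "rz": 0, "fingers": 0}, {"tx": 0, "ty": 0, "tz": 74, "rx": 0, "ry": 0, "rz": 0, "fingers": 0}, {"tx": 0, "ty": 0, "tz": 74, "rx": 0, "ry": 0, "rz": 0, "fingers": 0}, {"tx": 0, "ty": 0, "tz": 74, "rx": 0, "ry": 0, "rz": 0, "fingers": 0.3}, {"tx": 0, "ty": 0, "tz": 74, "rx": 0, "ry": 0, "rz": 0, "fingers": 1}]'

```text
t: 10.5
position: [494.1, -396.3, -13.6]
orientation: [0.001, 0.678, 0.735, 0.0]
wrist_force: [-0.8, -0.0, 0.3]
width: 19.2
grip_force: 0.0
```

Emit:
play_rows --moves '[{"tx": 0, "ty": 0, "tz": 0, "rx": 0, "ry": 0, "rz": 0, "fingers": 1}, {"tx": 0, "ty": 0, "tz": 0, "rx": 0, "ry": 0, "rz": 0, "fingers": 1}, {"tx": 0, "ty": 0, "tz": 0, "rx": 0, "ry": 0, "rz": 0, "fingers": 1}, {"tx": 0, "ty": 0, "tz": 0, "rx": 0, "ry": 0, "rz": 0, "fingers": 1}, {"tx": 0, "ty": 0, "tz": 0, "rx": 0, "ry": 0, "rz": 0, "fingers": 1}, {"tx": 0, "ty": 0, "tz": 0, "rx": 0, "ry": 0, "rz": 0, "fingers": 1}, {"tx": 0, "ty": 0, "tz": 0, "rx": 0, "ry": 0, "rz": 0, "fingers": 1}, {"tx": 0, "ty": 0, "tz": 0, "rx": 0, "ry": 0, "rz": 0, "fingers": 1}, {"tx": 0, "ty": 0, "tz": 0, "rx": 0, "ry": 0, "rz": 0, "fingers": 1}, {"tx": 0, "ty": 0, "tz": 0, "rx": 0, "ry": 0, "rz": 0, "fingers": 1}]'

```text
t: 11.33
position: [494.1, -396.4, -13.4]
orientation: [0.001, 0.678, 0.735, 0.0]
wrist_force: [-1.1, 0.4, 6.1]
width: 15.5
grip_force: 59.8
```

```bash
python3 g.py 493.5 -396 125 4.4
```

```text
t 11.33 pos [ 494.1 -396.4  -13.4] yaw 4.6 w 15.5 grip 59.8 j [-0.42 -2.64]
  shift [   0.3   -0.4 -138.4] rot [0.001 0.001 0.003]
```

Emit:
play_rows --moves '[{"tx": 0, "ty": 0, "tz": -10, "rx": 0, "ry": 0, "rz": 0, "fingers": 1}, {"tx": 0, "ty": 0, "tz": -35, "rx": 0, "ry": 0, "rz": 0, "fingers": 1}, {"tx": 0, "ty": 0, "tz": -70, "rx": 0, "ry": 0, "rz": 0, "fingers": 1}, {"tx": 0, "ty": 0, "tz": -105, "rx": 0, "ry": 0, "rz": 0, "fingers": 1}, {"tx": 0, "ty": 0, "tz": -130, "rx": 0, "ry": 0, "rz": 0, "fingers": 1}, {"tx": 0, "ty": 0, "tz": -138, "rx": 0, "ry": 0, "rz": 0, "fingers": 1}, {"tx": 0, "ty": 0, "tz": -138, "rx": 0, "ry": 0, "rz": 0, "fingers": 1}, {"tx": 0, "ty": 0, "tz": -138, "rx": 0, "ry": 0, "rz": 0, "fingers": 1}, {"tx": 0, "ty": 0, "tz": -138, "rx": 0, "ry": 0, "rz": 0, "fingers": 1}, {"tx": 0, "ty": 0, "tz": -138, "rx": 0, "ry": 0, "rz": 0, "fingers": 1}]'

```text
t: 12.17
position: [492.3, -395.4, 121.0]
orientation: [-0.002, 0.679, 0.735, -0.0]
wrist_force: [-0.6, 0.1, -0.0]
width: 16.0
grip_force: 59.1
```

```bash
python3 g.py 633 -28.5 125 87
```

```text
t 12.17 pos [ 492.3 -395.4  121. ] yaw 4.5 w 16.0 grip 59.1 j [-0.42 -2.64]
  shift [354.6 169.3  -3.8] rot [-1.000e-03 -5.000e-03 -1.439e+00]
```

Emit:
play_rows --moves '[{"tx": 20, "ty": 10, "tz": -4, "rx": 0, "ry": 0, "rz": -0.1, "fingers": 1}, {"tx": 55, "ty": 27, "tz": -4, "rx": 0, "ry": 0, "rz": -0.22, "fingers": 1}, {"tx": 90, "ty": 43, "tz": -4, "rx": 0, "ry": 0, "rz": -0.34, "fingers": 1}, {"tx": 125, "ty": 60, "tz": -4, "rx": 0, "ry": 0, "rz": -0.46, "fingers": 1}, {"tx": 160, "ty": 77, "tz": -4, "rx": 0, "ry": 0, "rz": -0.58, "fingers": 1}, {"tx": 195, "ty": 93, "tz": -4, "rx": 0, "ry": 0, "rz": -0.7, "fingers": 1}, {"tx": 230, "ty": 110, "tz": -4, "rx": 0, "ry": 0, "rz": -0.82, "fingers": 1}, {"tx": 265, "ty": 127, "tz": -4, "rx": 0, "ry": 0, "rz": -0.94, "fingers": 1}, {"tx": 300, "ty": 143, "tz": -4, "rx": 0, "ry": 0, "rz": -1.06, "fingers": 1}, {"tx": 330, "ty": 158, "tz": -4, "rx": 0, "ry": 0, "rz": -1.18, "fingers": 1}]'

```text
t: 13.0
position: [624.4, -52.1, 125.6]
orientation: [-0.001, 0.152, 0.988, -0.0]
wrist_force: [0.3, -1.0, 0.2]
width: 16.1
grip_force: 59.1
```

```bash
python3 g.py 633 -28.5 125 87
```

```text
t 13.0 pos [624.4 -52.1 125.6] yaw 72.6 w 16.1 grip 59.1 j [ 0.17 -2.05]
  shift [-1.1 25.1  0.6] rot [-0.001 -0.003 -0.252]
```

Emit:
play_rows --moves '[{"tx": 0, "ty": 12, "tz": 0, "rx": 0, "ry": 0, "rz": -0.12, "fingers": 1}, {"tx": -1, "ty": 25, "tz": 0, "rx": 0, "ry": 0, "rz": -0.25, "fingers": 1}, {"tx": -1, "ty": 25, "tz": 0, "rx": 0, "ry": 0, "rz": -0.25, "fingers": 1}, {"tx": -1, "ty": 25, "tz": 20, "rx": 0, "ry": 0, "rz": -0.25, "fingers": 1}, {"tx": -1, "ty": 25, "tz": 45, "rx": 0, "ry": 0, "rz": -0.25, "fingers": 1}, {"tx": -1, "ty": 25, "tz": 65, "rx": 0, "ry": 0, "rz": -0.25, "fingers": 1}, {"tx": -1, "ty": 25, "tz": 65, "rx": 0, "ry": 0, "rz": -0.25, "fingers": 1}, {"tx": -1, "ty": 25, "tz": 65, "rx": 0, "ry": 0, "rz": -0.25, "fingers": 1}, {"tx": -1, "ty": 25, "tz": 65, "rx": 0, "ry": 0, "rz": -0.25, "fingers": 1}, {"tx": -1, "ty": 25, "tz": 65, "rx": 0, "ry": 0, "rz": -0.25, "fingers": 1}]'

```text
t: 13.83
position: [634.4, -31.3, 63.9]
orientation: [0.001, 0.031, 1.0, 0.0]
wrist_force: [0.0, 1.3, -0.2]
width: 15.7
grip_force: 59.1
```

```bash
python3 g.py 633 -28.5 -7 87; python3 - <<'E'
from h import *
d=cam("scene"); save("crate.png",d["frame"][190:370,240:440],3.5)
E
```

```text
t 13.83 pos [634.4 -31.3  63.9] yaw 86.4 w 15.7 grip 59.1 j [ 0.21 -1.84]
  shift [ 1.8  2.7 70.9] rot [ 0.     0.003 -0.01 ]
```

View pics/crate.png

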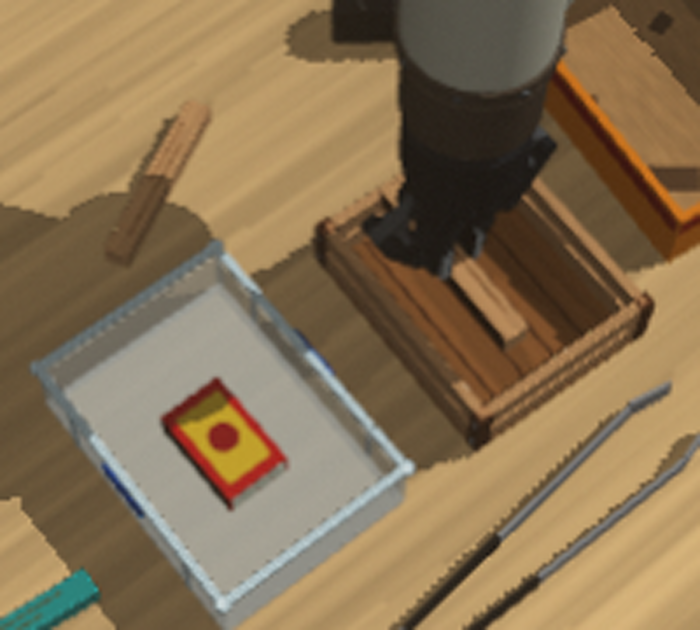

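The matchbox lies flat in the tub at crop (225,440). The stick is level over the crate floor at (490,300), along its length. Lowering in two steps.

Emit:
play_rows --moves '[{"tx": 1, "ty": 4, "tz": 15, "rx": 0, "ry": 0, "rz": -0.01, "fingers": 1}, {"tx": 1, "ty": 4, "tz": 30, "rx": 0, "ry": 0, "rz": -0.01, "fingers": 1}, {"tx": 1, "ty": 4, "tz": 44, "rx": 0, "ry": 0, "rz": -0.01, "fingers": 1}, {"tx": 1, "ty": 4, "tz": 55, "rx": 0, "ry": 0, "rz": -0.01, "fingers": 1}, {"tx": 1, "ty": 4, "tz": 60, "rx": 0, "ry": 0, "rz": -0.01, "fingers": 1}, {"tx": 1, "ty": 4, "tz": 63, "rx": 0, "ry": 0, "rz": -0.01, "fingers": 1}, {"tx": 1, "ty": 4, "tz": 65, "rx": 0, "ry": 0, "rz": -0.01, "fingers": 1}, {"tx": 1, "ty": 4, "tz": 67, "rx": 0, "ry": 0, "rz": -0.01, "fingers": 1}, {"tx": 1, "ty": 4, "tz": 67, "rx": 0, "ry": 0, "rz": -0.01, "fingers": 1}, {"tx": 1, "ty": 4, "tz": 67, "rx": 0, "ry": 0, "rz": -0.01, "fingers": 1}]'

```text
t: 14.72
position: [633.0, -26.9, -4.2]
orientation: [0.0, 0.026, 1.0, 0.0]
wrist_force: [-0.6, 0.4, -0.5]
width: 16.0
grip_force: 59.1
```

```bash
python3 g.py 633 -27 -7 87
```

```text
t 14.72 pos [633.  -26.9  -4.2] yaw 87.1 w 16.0 grip 59.1 j [ 0.21 -1.83]
  shift [-0.  -0.1  2.8] rot [0.    0.001 0.001]
```

Emit:
play_rows --moves '[{"tx": 0, "ty": 0, "tz": 1, "rx": 0, "ry": 0, "rz": 0, "fingers": 1}, {"tx": 0, "ty": 0, "tz": 3, "rx": 0, "ry": 0, "rz": 0, "fingers": 1}, {"tx": 0, "ty": 0, "tz": 3, "rx": 0, "ry": 0, "rz": 0, "fingers": 1}, {"tx": 0, "ty": 0, "tz": 3, "rx": 0, "ry": 0, "rz": 0, "fingers": 0.4}, {"tx": 0, "ty": 0, "tz": 3, "rx": 0, "ry": 0, "rz": 0, "fingers": 0.4}, {"tx": 0, "ty": 0, "tz": 3, "rx": 0, "ry": 0, "rz": 0, "fingers": 0.4}, {"tx": 0, "ty": 0, "tz": -5, "rx": 0, "ry": 0, "rz": 0, "fingers": 0.4}, {"tx": 0, "ty": 0, "tz": -30, "rx": 0, "ry": 0, "rz": 0, "fingers": 0.4}, {"tx": 0, "ty": 0, "tz": -70, "rx": 0, "ry": 0, "rz": 0, "fingers": 0.2}, {"tx": 0, "ty": 0, "tz": -105, "rx": 0, "ry": 0, "rz": 0, "fingers": 0}]'

```text
t: 15.55
position: [632.4, -27.2, 102.0]
orientation: [-0.0, 0.025, 1.0, -0.0]
wrist_force: [0.2, 0.2, -0.2]
width: 42.6
grip_force: 0.0
```

```bash
python3 g.py 432 -115.5 60 26.8
```

```text
t 15.55 pos [632.4 -27.2 102. ] yaw 87.1 w 42.6 grip 0.0 j [ 0.21 -1.83]
  shift [195.6 -98.4  42.2] rot [-1.000e-03 -0.000e+00  1.052e+00]
```

Emit:
play_rows --moves '[{"tx": 15, "ty": -8, "tz": 0, "rx": 0, "ry": 0, "rz": 0.12, "fingers": 0}, {"tx": 45, "ty": -23, "tz": 0, "rx": 0, "ry": 0, "rz": 0.24, "fingers": 0}, {"tx": 75, "ty": -38, "tz": 0, "rx": 0, "ry": 0, "rz": 0.36, "fingers": 0}, {"tx": 105, "ty": -53, "tz": 0, "rx": 0, "ry": 0, "rz": 0.48, "fingers": 0}, {"tx": 135, "ty": -68, "tz": 10, "rx": 0, "ry": 0, "rz": 0.6, "fingers": 0}, {"tx": 165, "ty": -83, "tz": 20, "rx": 0, "ry": 0, "rz": 0.72, "fingers": 0}, {"tx": 185, "ty": -93, "tz": 30, "rx": 0, "ry": 0, "rz": 0.84, "fingers": 0}, {"tx": 196, "ty": -98, "tz": 40, "rx": 0, "ry": 0, "rz": 0.95, "fingers": 0}, {"tx": 196, "ty": -98, "tz": 42, "rx": 0, "ry": 0, "rz": 1.05, "fingers": 0}, {"tx": 196, "ty": -98, "tz": 42, "rx": 0, "ry": 0, "rz": 1.05, "fingers": 0}]'

```text
t: 16.38
position: [430.9, -115.2, 58.5]
orientation: [-0.0, 0.524, 0.852, -0.0]
wrist_force: [1.2, 0.1, -0.2]
width: 42.7
grip_force: 0.0
```

Emit:
play_rows --moves '[{"tx": 0, "ty": 0, "tz": 0, "rx": 0, "ry": 0, "rz": 0, "fingers": 0}, {"tx": 0, "ty": 0, "tz": 0, "rx": 0, "ry": 0, "rz": 0, "fingers": 0}, {"tx": 0, "ty": 0, "tz": 0, "rx": 0, "ry": 0, "rz": 0, "fingers": 0}, {"tx": 0, "ty": 0, "tz": 15, "rx": 0, "ry": 0, "rz": 0, "fingers": 0}, {"tx": 0, "ty": 0, "tz": 30, "rx": 0, "ry": 0, "rz": 0, "fingers": 0}, {"tx": 0, "ty": 0, "tz": 30, "rx": 0, "ry": 0, "rz": 0, "fingers": 0}, {"tx": 0, "ty": 0, "tz": 30, "rx": 0, "ry": 0, "rz": 0, "fingers": 0}, {"tx": 0, "ty": 0, "tz": 30, "rx": 0, "ry": 0, "rz": 0, "fingers": 0}, {"tx": 0, "ty": 0, "tz": 30, "rx": 0, "ry": 0, "rz": 0, "fingers": 0}, {"tx": 0, "ty": 0, "tz": 30, "rx": 0, "ry": 0, "rz": 0, "fingers": 0}]'

```text
t: 17.22
position: [432.5, -114.7, 29.0]
orientation: [0.001, 0.523, 0.852, 0.0]
wrist_force: [-0.2, -0.2, 0.3]
width: 42.4
grip_force: 0.0
```

```bash
python3 g.py 432 -115.5 -14 26.8
```

```text
t 17.22 pos [ 432.5 -114.7   29. ] yaw 26.9 w 42.4 grip 0.0 j [ 0.11 -2.78]
  shift [-0.4 -0.8 43. ] rot [0.002 0.001 0.002]
```

Emit:
play_rows --moves '[{"tx": 0, "ty": -1, "tz": 15, "rx": 0, "ry": 0, "rz": 0, "fingers": 0}, {"tx": 0, "ty": -1, "tz": 30, "rx": 0, "ry": 0, "rz": 0, "fingers": 0}, {"tx": 0, "ty": -1, "tz": 40, "rx": 0, "ry": 0, "rz": 0, "fingers": 0}, {"tx": 0, "ty": -1, "tz": 43, "rx": 0, "ry": 0, "rz": 0, "fingers": 0}, {"tx": 0, "ty": -1, "tz": 43, "rx": 0, "ry": 0, "rz": 0, "fingers": 0}, {"tx": 0, "ty": -1, "tz": 43, "rx": 0, "ry": 0, "rz": 0, "fingers": 0}, {"tx": 0, "ty": -1, "tz": 43, "rx": 0, "ry": 0, "rz": 0, "fingers": 1}, {"tx": 0, "ty": -1, "tz": 43, "rx": 0, "ry": 0, "rz": 0, "fingers": 1}, {"tx": 0, "ty": -1, "tz": 43, "rx": 0, "ry": 0, "rz": 0, "fingers": 1}, {"tx": 0, "ty": -1, "tz": 43, "rx": 0, "ry": 0, "rz": 0, "fingers": 1}]'

```text
t: 18.05
position: [431.6, -115.2, -13.7]
orientation: [0.001, 0.523, 0.852, 0.0]
wrist_force: [-0.3, 0.5, 5.6]
width: 15.3
grip_force: 58.8
```

Emit:
play_rows --moves '[{"tx": 0, "ty": 0, "tz": 0, "rx": 0, "ry": 0, "rz": 0, "fingers": 1}, {"tx": 0, "ty": 0, "tz": 0, "rx": 0, "ry": 0, "rz": 0, "fingers": 1}, {"tx": 0, "ty": 0, "tz": -10, "rx": 0, "ry": 0, "rz": 0, "fingers": 1}, {"tx": 0, "ty": 0, "tz": -30, "rx": 0, "ry": 0, "rz": 0, "fingers": 1}, {"tx": 0, "ty": 0, "tz": -65, "rx": 0, "ry": 0, "rz": 0, "fingers": 1}, {"tx": 0, "ty": 0, "tz": -100, "rx": 0, "ry": 0, "rz": 0, "fingers": 1}, {"tx": 0, "ty": 0, "tz": -125, "rx": 0, "ry": 0, "rz": 0, "fingers": 1}, {"tx": 0, "ty": 0, "tz": -134, "rx": 0, "ry": 0, "rz": 0, "fingers": 1}, {"tx": 0, "ty": 0, "tz": -134, "rx": 0, "ry": 0, "rz": 0, "fingers": 1}, {"tx": 0, "ty": 0, "tz": -134, "rx": 0, "ry": 0, "rz": 0, "fingers": 1}]'

```text
t: 18.88
position: [430.4, -115.1, 119.0]
orientation: [-0.0, 0.523, 0.852, 0.0]
wrist_force: [-0.1, 0.1, -1.0]
width: 15.9
grip_force: 58.8
```

```bash
python3 g.py 636 27 120 87
```

```text
t 18.88 pos [ 430.4 -115.1  119. ] yaw 26.9 w 15.9 grip 58.8 j [ 0.11 -2.78]
  shift [ 33.8 247.7  -0.9] rot [ 1.000e-03 -0.000e+00 -1.049e+00]
```

Emit:
play_rows --moves '[{"tx": 3, "ty": 18, "tz": 0, "rx": 0, "ry": 0, "rz": -0.1, "fingers": 1}, {"tx": 7, "ty": 50, "tz": 0, "rx": 0, "ry": 0, "rz": -0.21, "fingers": 1}, {"tx": 11, "ty": 82, "tz": 0, "rx": 0, "ry": 0, "rz": -0.32, "fingers": 1}, {"tx": 15, "ty": 114, "tz": 0, "rx": 0, "ry": 0, "rz": -0.43, "fingers": 1}, {"tx": 20, "ty": 146, "tz": 0, "rx": 0, "ry": 0, "rz": -0.54, "fingers": 1}, {"tx": 25, "ty": 178, "tz": 0, "rx": 0, "ry": 0, "rz": -0.65, "fingers": 1}, {"tx": 29, "ty": 210, "tz": 0, "rx": 0, "ry": 0, "rz": -0.76, "fingers": 1}, {"tx": 33, "ty": 236, "tz": 0, "rx": 0, "ry": 0, "rz": -0.87, "fingers": 1}, {"tx": 34, "ty": 248, "tz": 0, "rx": 0, "ry": 0, "rz": -0.98, "fingers": 1}, {"tx": 34, "ty": 248, "tz": 0, "rx": 0, "ry": 0, "rz": -1.05, "fingers": 1}]'

```text
t: 19.72
position: [637.5, 28.8, 115.1]
orientation: [-0.002, 0.022, 1.0, -0.001]
wrist_force: [-0.5, 0.4, 0.3]
width: 15.6
grip_force: 58.8
```

Emit:
play_rows --moves '[{"tx": 0, "ty": 0, "tz": 0, "rx": 0, "ry": 0, "rz": 0, "fingers": 1}, {"tx": 0, "ty": 0, "tz": 0, "rx": 0, "ry": 0, "rz": 0, "fingers": 1}, {"tx": 0, "ty": 0, "tz": 0, "rx": 0, "ry": 0, "rz": 0, "fingers": 1}, {"tx": 0, "ty": 0, "tz": 20, "rx": 0, "ry": 0, "rz": 0, "fingers": 1}, {"tx": 0, "ty": 0, "tz": 45, "rx": 0, "ry": 0, "rz": 0, "fingers": 1}, {"tx": 0, "ty": 0, "tz": 60, "rx": 0, "ry": 0, "rz": 0, "fingers": 1}, {"tx": 0, "ty": 0, "tz": 60, "rx": 0, "ry": 0, "rz": 0, "fingers": 1}, {"tx": 0, "ty": 0, "tz": 60, "rx": 0, "ry": 0, "rz": 0, "fingers": 1}, {"tx": 0, "ty": 0, "tz": 60, "rx": 0, "ry": 0, "rz": 0, "fingers": 1}, {"tx": 0, "ty": 0, "tz": 60, "rx": 0, "ry": 0, "rz": 0, "fingers": 1}]'

```text
t: 20.55
position: [637.7, 27.4, 61.0]
orientation: [0.001, 0.026, 1.0, 0.0]
wrist_force: [-0.3, -0.2, 0.2]
width: 15.7
grip_force: 58.8
```

```bash
python3 g.py 636 27 -7 87; python3 - <<'E'
from h import *
d=cam("scene"); save("crate2.png",d["frame"][190:370,280:480],3.5)
E
```

```text
t 20.55 pos [637.7  27.4  61. ] yaw 87.1 w 15.7 grip 58.8 j [ 0.3  -1.92]
  shift [ 1.9 -0.5 68. ] rot [0.001 0.003 0.001]
```

View pics/crate2.png

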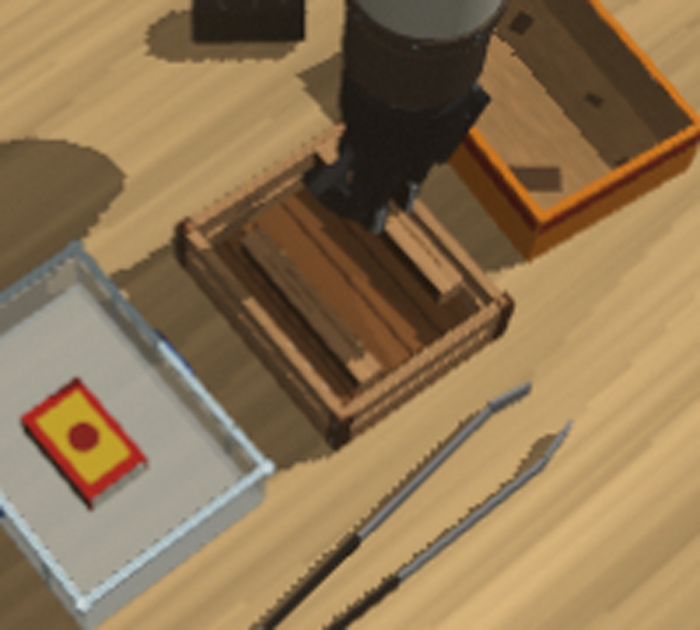

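The first stick lies flat along the crate at crop (310,305). The second hangs clear on the far side at (425,255). Lowering it.

Emit:
play_rows --moves '[{"tx": 2, "ty": -1, "tz": 20, "rx": 0, "ry": 0, "rz": 0, "fingers": 1}, {"tx": 2, "ty": -1, "tz": 38, "rx": 0, "ry": 0, "rz": 0, "fingers": 1}, {"tx": 2, "ty": -1, "tz": 52, "rx": 0, "ry": 0, "rz": 0, "fingers": 1}, {"tx": 2, "ty": -1, "tz": 60, "rx": 0, "ry": 0, "rz": 0, "fingers": 1}, {"tx": 2, "ty": -1, "tz": 64, "rx": 0, "ry": 0, "rz": 0, "fingers": 1}, {"tx": 2, "ty": -1, "tz": 67, "rx": 0, "ry": 0, "rz": 0, "fingers": 1}, {"tx": 2, "ty": -1, "tz": 68, "rx": 0, "ry": 0, "rz": 0, "fingers": 1}, {"tx": 2, "ty": -1, "tz": 68, "rx": 0, "ry": 0, "rz": 0, "fingers": 1}, {"tx": 2, "ty": -1, "tz": 68, "rx": 0, "ry": 0, "rz": 0, "fingers": 1}, {"tx": 2, "ty": -1, "tz": 68, "rx": 0, "ry": 0, "rz": 0, "fingers": 1}]'

```text
t: 21.43
position: [635.2, 26.5, -7.9]
orientation: [0.001, 0.026, 1.0, 0.0]
wrist_force: [0.0, 0.0, -1.3]
width: 15.4
grip_force: 58.8
```

Emit:
play_rows --moves '[{"tx": 0, "ty": 0, "tz": 0, "rx": 0, "ry": 0, "rz": 0, "fingers": 0.4}, {"tx": 0, "ty": 0, "tz": 0, "rx": 0, "ry": 0, "rz": 0, "fingers": 0.4}, {"tx": 0, "ty": 0, "tz": 0, "rx": 0, "ry": 0, "rz": 0, "fingers": 0.4}, {"tx": 0, "ty": 0, "tz": -6, "rx": 0, "ry": 0, "rz": 0, "fingers": 0.4}, {"tx": 0, "ty": 0, "tz": -25, "rx": 0, "ry": 0, "rz": 0, "fingers": 0.4}, {"tx": 0, "ty": 0, "tz": -60, "rx": 0, "ry": 0, "rz": 0, "fingers": 0.4}, {"tx": 0, "ty": 0, "tz": -95, "rx": 0, "ry": 0, "rz": 0, "fingers": 0}, {"tx": 0, "ty": 0, "tz": -117, "rx": 0, "ry": 0, "rz": 0, "fingers": -0.5}, {"tx": 0, "ty": 0, "tz": -117, "rx": 0, "ry": 0, "rz": 0, "fingers": -0.8}, {"tx": 0, "ty": 0, "tz": -117, "rx": 0, "ry": 0, "rz": 0, "fingers": -0.8}]'

```text
t: 22.27
position: [635.6, 26.7, 110.8]
orientation: [0.002, 0.026, 1.0, 0.001]
wrist_force: [-0.9, 0.1, 0.2]
width: 72.4
grip_force: 0.0
```

```bash
python3 g.py 429.7 93 80 144; python3 - <<'E'
from h import *
import pickle
d=pickle.load(open("scene0.pkl","rb")); save("ch.png",d["frame"][110:210,325:475],5)
E
```

```text
t 22.27 pos [635.6  26.7 110.8] yaw 87.1 w 72.4 grip 0.0 j [ 0.3  -1.92]
  shift [209.2  55.6  30. ] rot [-0.001  0.005 -0.994]
```

View pics/ch.png

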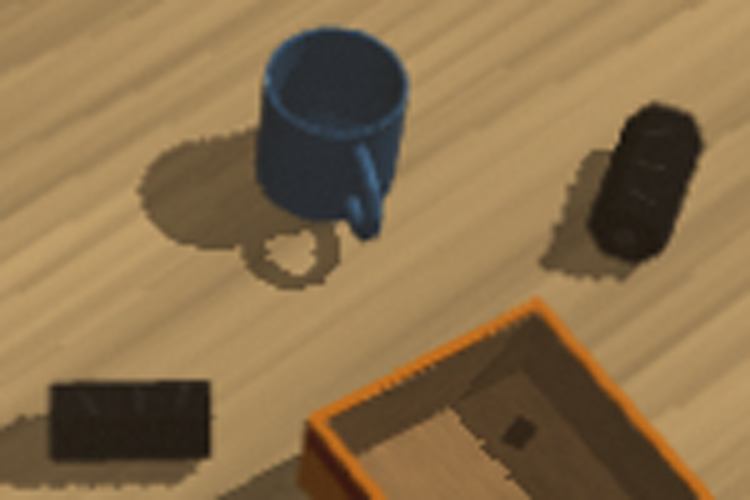

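Scene crop: one charcoal lies on its flat at (130,420) and the other at (650,185). The mug is at (330,125) with its handle toward (370,200), well clear of both.

Emit:
play_rows --moves '[{"tx": 15, "ty": 4, "tz": 0, "rx": 0, "ry": 0, "rz": -0.1, "fingers": -0.8}, {"tx": 45, "ty": 12, "tz": 0, "rx": 0, "ry": 0, "rz": -0.2, "fingers": -0.8}, {"tx": 78, "ty": 20, "tz": 0, "rx": 0, "ry": 0, "rz": -0.3, "fingers": -0.8}, {"tx": 110, "ty": 29, "tz": 0, "rx": 0, "ry": 0, "rz": -0.41, "fingers": -0.8}, {"tx": 142, "ty": 38, "tz": 0, "rx": 0, "ry": 0, "rz": -0.52, "fingers": -0.8}, {"tx": 174, "ty": 46, "tz": 0, "rx": 0, "ry": 0, "rz": -0.63, "fingers": -0.8}, {"tx": 198, "ty": 53, "tz": 10, "rx": 0, "ry": 0, "rz": -0.74, "fingers": -0.8}, {"tx": 209, "ty": 56, "tz": 20, "rx": 0, "ry": 0, "rz": -0.85, "fingers": -0.8}, {"tx": 209, "ty": 56, "tz": 30, "rx": 0, "ry": 0, "rz": -0.96, "fingers": -0.8}, {"tx": 209, "ty": 56, "tz": 30, "rx": 0, "ry": 0, "rz": -1.0, "fingers": -0.8}]'

```text
t: 23.1
position: [425.8, 92.1, 76.1]
orientation: [-0.003, -0.459, 0.888, 0.0]
wrist_force: [1.3, 1.1, -0.6]
width: 76.7
grip_force: 0.0
```

Emit:
play_rows --moves '[{"tx": 0, "ty": 0, "tz": 0, "rx": 0, "ry": 0, "rz": 0, "fingers": -0.8}, {"tx": 0, "ty": 0, "tz": 0, "rx": 0, "ry": 0, "rz": 0, "fingers": -0.8}, {"tx": 0, "ty": 0, "tz": 0, "rx": 0, "ry": 0, "rz": 0, "fingers": -0.8}, {"tx": 0, "ty": 0, "tz": 15, "rx": 0, "ry": 0, "rz": 0, "fingers": -0.8}, {"tx": 0, "ty": 0, "tz": 30, "rx": 0, "ry": 0, "rz": 0, "fingers": -0.8}, {"tx": 0, "ty": 0, "tz": 40, "rx": 0, "ry": 0, "rz": 0, "fingers": -0.8}, {"tx": 0, "ty": 0, "tz": 40, "rx": 0, "ry": 0, "rz": 0, "fingers": -0.8}, {"tx": 0, "ty": 0, "tz": 40, "rx": 0, "ry": 0, "rz": 0, "fingers": -0.8}, {"tx": 0, "ty": 0, "tz": 40, "rx": 0, "ry": 0, "rz": 0, "fingers": -0.8}, {"tx": 0, "ty": 0, "tz": 40, "rx": 0, "ry": 0, "rz": 0, "fingers": -0.8}]'

```text
t: 23.93
position: [429.4, 93.3, 39.1]
orientation: [0.001, -0.457, 0.89, 0.0]
wrist_force: [-0.2, -0.4, 0.1]
width: 76.8
grip_force: 0.0
```

```bash
python3 g.py 429.7 93 -16 144
```

```text
t 23.93 pos [429.4  93.3  39.1] yaw 144.4 w 76.8 grip 0.0 j [ 0.59 -1.21]
  shift [ 0.2 -0.4 55.1] rot [-0.001  0.002  0.006]
```

Emit:
play_rows --moves '[{"tx": 0, "ty": 0, "tz": 18, "rx": 0, "ry": 0, "rz": 0, "fingers": -0.8}, {"tx": 0, "ty": 0, "tz": 35, "rx": 0, "ry": 0, "rz": 0, "fingers": -0.8}, {"tx": 0, "ty": 0, "tz": 48, "rx": 0, "ry": 0, "rz": 0, "fingers": -0.8}, {"tx": 0, "ty": 0, "tz": 54, "rx": 0, "ry": 0, "rz": 0, "fingers": -0.8}, {"tx": 0, "ty": 0, "tz": 55, "rx": 0, "ry": 0, "rz": 0, "fingers": -0.8}, {"tx": 0, "ty": 0, "tz": 55, "rx": 0, "ry": 0, "rz": 0, "fingers": -0.8}, {"tx": 0, "ty": 0, "tz": 55, "rx": 0, "ry": 0, "rz": 0, "fingers": 1}, {"tx": 0, "ty": 0, "tz": 55, "rx": 0, "ry": 0, "rz": 0, "fingers": 1}, {"tx": 0, "ty": 0, "tz": 55, "rx": 0, "ry": 0, "rz": 0, "fingers": 1}, {"tx": 0, "ty": 0, "tz": 55, "rx": 0, "ry": 0, "rz": 0, "fingers": 1}]'

```text
t: 24.77
position: [429.6, 93.5, -15.4]
orientation: [0.001, -0.457, 0.889, -0.0]
wrist_force: [-1.5, 0.6, 9.0]
width: 41.1
grip_force: 59.6
```

Emit:
play_rows --moves '[{"tx": 0, "ty": 0, "tz": 0, "rx": 0, "ry": 0, "rz": 0, "fingers": 1}, {"tx": 0, "ty": 0, "tz": 0, "rx": 0, "ry": 0, "rz": 0, "fingers": 1}, {"tx": 0, "ty": 0, "tz": 0, "rx": 0, "ry": 0, "rz": 0, "fingers": 1}, {"tx": 0, "ty": 0, "tz": -5, "rx": 0, "ry": 0, "rz": 0, "fingers": 1}, {"tx": 0, "ty": 0, "tz": -15, "rx": 0, "ry": 0, "rz": 0, "fingers": 1}, {"tx": 0, "ty": 0, "tz": -35, "rx": 0, "ry": 0, "rz": 0, "fingers": 1}, {"tx": 0, "ty": 0, "tz": -65, "rx": 0, "ry": 0, "rz": 0, "fingers": 1}, {"tx": 0, "ty": 0, "tz": -100, "rx": 0, "ry": 0, "rz": 0, "fingers": 1}, {"tx": 0, "ty": 0, "tz": -126, "rx": 0, "ry": 0, "rz": 0, "fingers": 1}, {"tx": 0, "ty": 0, "tz": -126, "rx": 0, "ry": 0, "rz": 0, "fingers": 1}]'

```text
t: 25.6
position: [432.2, 94.8, 115.0]
orientation: [0.006, -0.457, 0.889, -0.0]
wrist_force: [0.2, 0.2, -0.4]
width: 40.9
grip_force: 61.0
```

```bash
python3 g.py 562.7 204.5 110 173; python3 - <<'E'
from h import *
d=cam("scene"); save("c2.png",d["frame"][100:260,290:490],3.5)
E
```

```text
t 25.6 pos [432.2  94.8 115. ] yaw 144.4 w 40.9 grip 61.0 j [ 0.59 -1.21]
  shift [-165.1  -42.3    7.1] rot [-0.008  0.009 -0.499]
```

View pics/c2.png

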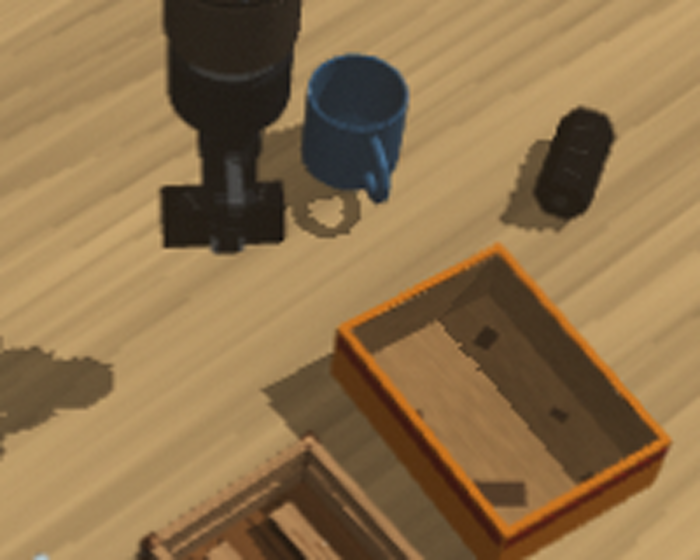

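The charcoal is held level at crop (222,215). Carrying it to the carton.

Emit:
play_rows --moves '[{"tx": -15, "ty": -4, "tz": 0, "rx": 0, "ry": 0, "rz": -0.06, "fingers": 1}, {"tx": -40, "ty": -11, "tz": 0, "rx": 0, "ry": 0, "rz": -0.14, "fingers": 1}, {"tx": -70, "ty": -18, "tz": 0, "rx": 0, "ry": 0, "rz": -0.22, "fingers": 1}, {"tx": -100, "ty": -26, "tz": 0, "rx": 0, "ry": 0, "rz": -0.31, "fingers": 1}, {"tx": -130, "ty": -34, "tz": 0, "rx": 0, "ry": 0, "rz": -0.4, "fingers": 1}, {"tx": -155, "ty": -40, "tz": 0, "rx": 0, "ry": 0, "rz": -0.5, "fingers": 1}, {"tx": -165, "ty": -42, "tz": 0, "rx": 0, "ry": 0, "rz": -0.5, "fingers": 1}, {"tx": -165, "ty": -42, "tz": 0, "rx": 0, "ry": 0, "rz": -0.5, "fingers": 1}, {"tx": -165, "ty": -42, "tz": 0, "rx": 0, "ry": 0, "rz": -0.5, "fingers": 1}, {"tx": -165, "ty": -42, "tz": 0, "rx": 0, "ry": 0, "rz": -0.5, "fingers": 1}]'

```text
t: 26.48
position: [557.4, 201.5, 108.3]
orientation: [-0.001, -0.662, 0.749, 0.0]
wrist_force: [-0.8, 0.1, -0.6]
width: 40.8
grip_force: 61.0
```

```bash
python3 g.py 562.7 204.5 -9 173
```

```text
t 26.48 pos [557.4 201.5 108.3] yaw 172.9 w 40.8 grip 61.0 j [ 0.62 -0.74]
  shift [ -3.8  -5.2 117.3] rot [ 0.003 -0.002 -0.001]
```

Emit:
play_rows --moves '[{"tx": -4, "ty": -13, "tz": 0, "rx": 0, "ry": 0, "rz": 0, "fingers": 1}, {"tx": -4, "ty": -13, "tz": 15, "rx": 0, "ry": 0, "rz": 0, "fingers": 1}, {"tx": -4, "ty": -13, "tz": 40, "rx": 0, "ry": 0, "rz": 0, "fingers": 1}, {"tx": -4, "ty": -13, "tz": 65, "rx": 0, "ry": 0, "rz": 0, "fingers": 1}, {"tx": -4, "ty": -13, "tz": 85, "rx": 0, "ry": 0, "rz": 0, "fingers": 1}, {"tx": -4, "ty": -13, "tz": 97, "rx": 0, "ry": 0, "rz": 0, "fingers": 1}, {"tx": -4, "ty": -13, "tz": 105, "rx": 0, "ry": 0, "rz": 0, "fingers": 1}, {"tx": -4, "ty": -13, "tz": 110, "rx": 0, "ry": 0, "rz": 0, "fingers": 1}, {"tx": -4, "ty": -13, "tz": 110, "rx": 0, "ry": 0, "rz": 0, "fingers": 1}, {"tx": -4, "ty": -13, "tz": 110, "rx": 0, "ry": 0, "rz": 0, "fingers": 1}]'

```text
t: 27.32
position: [572.7, 205.1, 0.1]
orientation: [0.001, -0.663, 0.749, -0.0]
wrist_force: [1.2, -0.2, -1.4]
width: 41.0
grip_force: 61.0
```

```bash
python3 g.py 570.7 203.5 -9 173
```

```text
t 27.32 pos [5.727e+02 2.051e+02 1.000e-01] yaw 173.0 w 41.0 grip 61.0 j [ 0.61 -0.73]
  shift [1.8 1.8 9.1] rot [-0.001  0.001  0.   ]
```

Emit:
play_rows --moves '[{"tx": 0, "ty": 1, "tz": 3, "rx": 0, "ry": 0, "rz": 0, "fingers": 1}, {"tx": 0, "ty": 1, "tz": 6, "rx": 0, "ry": 0, "rz": 0, "fingers": 1}, {"tx": 0, "ty": 1, "tz": 9, "rx": 0, "ry": 0, "rz": 0, "fingers": 1}, {"tx": 0, "ty": 1, "tz": 9, "rx": 0, "ry": 0, "rz": 0, "fingers": 1}, {"tx": 0, "ty": 1, "tz": 9, "rx": 0, "ry": 0, "rz": 0, "fingers": 1}, {"tx": 0, "ty": 1, "tz": 9, "rx": 0, "ry": 0, "rz": 0, "fingers": 1}, {"tx": 0, "ty": 1, "tz": 9, "rx": 0, "ry": 0, "rz": 0, "fingers": -0.25}, {"tx": 0, "ty": 1, "tz": 9, "rx": 0, "ry": 0, "rz": 0, "fingers": -0.25}, {"tx": 0, "ty": 1, "tz": 9, "rx": 0, "ry": 0, "rz": 0, "fingers": -0.25}, {"tx": 0, "ty": 1, "tz": 9, "rx": 0, "ry": 0, "rz": 0, "fingers": -0.25}]'

```text
t: 28.15
position: [571.4, 205.1, -9.9]
orientation: [-0.0, -0.663, 0.749, 0.0]
wrist_force: [0.5, 0.1, 0.8]
width: 53.3
grip_force: 0.0
```

Emit:
play_rows --moves '[{"tx": 0, "ty": 0, "tz": 0, "rx": 0, "ry": 0, "rz": 0, "fingers": -0.25}, {"tx": 0, "ty": 0, "tz": -6, "rx": 0, "ry": 0, "rz": 0, "fingers": -0.25}, {"tx": 0, "ty": 0, "tz": -25, "rx": 0, "ry": 0, "rz": 0, "fingers": -0.25}, {"tx": 0, "ty": 0, "tz": -60, "rx": 0, "ry": 0, "rz": 0, "fingers": -0.25}, {"tx": 0, "ty": 0, "tz": -95, "rx": 0, "ry": 0, "rz": 0, "fingers": -0.8}, {"tx": 0, "ty": 0, "tz": -119, "rx": 0, "ry": 0, "rz": 0, "fingers": -0.8}, {"tx": 0, "ty": 0, "tz": -119, "rx": 0, "ry": 0, "rz": 0, "fingers": -0.8}, {"tx": 0, "ty": 0, "tz": -119, "rx": 0, "ry": 0, "rz": 0, "fingers": -0.8}, {"tx": 0, "ty": 0, "tz": -119, "rx": 0, "ry": 0, "rz": 0, "fingers": -0.8}, {"tx": 0, "ty": 0, "tz": -119, "rx": 0, "ry": 0, "rz": 0, "fingers": -0.8}]'

```text
t: 28.98
position: [570.5, 204.6, 108.0]
orientation: [-0.001, -0.663, 0.749, 0.0]
wrist_force: [0.6, -0.3, -0.3]
width: 76.8
grip_force: 0.0
```

```bash
python3 g.py 484.3 406 80 26.5
```

```text
t 28.98 pos [570.5 204.6 108. ] yaw 173.0 w 76.8 grip 0.0 j [ 0.61 -0.73]
  shift [-189.4  110.    27.9] rot [ 0.003 -0.001 -0.585]
```

Emit:
play_rows --moves '[{"tx": -15, "ty": 9, "tz": 0, "rx": 0, "ry": 0, "rz": -0.06, "fingers": -0.8}, {"tx": -43, "ty": 25, "tz": 0, "rx": 0, "ry": 0, "rz": -0.14, "fingers": -0.8}, {"tx": -73, "ty": 42, "tz": 0, "rx": 0, "ry": 0, "rz": -0.22, "fingers": -0.8}, {"tx": -103, "ty": 60, "tz": 0, "rx": 0, "ry": 0, "rz": -0.31, "fingers": -0.8}, {"tx": -133, "ty": 77, "tz": 0, "rx": 0, "ry": 0, "rz": -0.4, "fingers": -0.8}, {"tx": -163, "ty": 95, "tz": 0, "rx": 0, "ry": 0, "rz": -0.5, "fingers": -0.8}, {"tx": -189, "ty": 110, "tz": 10, "rx": 0, "ry": 0, "rz": -0.585, "fingers": -0.8}, {"tx": -189, "ty": 110, "tz": 20, "rx": 0, "ry": 0, "rz": -0.585, "fingers": -0.8}, {"tx": -189, "ty": 110, "tz": 28, "rx": 0, "ry": 0, "rz": -0.585, "fingers": -0.8}, {"tx": -189, "ty": 110, "tz": 28, "rx": 0, "ry": 0, "rz": -0.585, "fingers": -0.8}]'

```text
t: 29.82
position: [483.7, 404.2, 77.7]
orientation: [0.004, 0.85, -0.526, -0.001]
wrist_force: [-0.1, -0.4, 0.5]
width: 77.0
grip_force: 0.0
```

Emit:
play_rows --moves '[{"tx": 0, "ty": 0, "tz": 0, "rx": 0, "ry": 0, "rz": 0, "fingers": -0.8}, {"tx": 0, "ty": 0, "tz": 0, "rx": 0, "ry": 0, "rz": 0, "fingers": -0.8}, {"tx": 0, "ty": 0, "tz": 0, "rx": 0, "ry": 0, "rz": 0, "fingers": -0.8}, {"tx": 0, "ty": 0, "tz": 15, "rx": 0, "ry": 0, "rz": 0, "fingers": -0.8}, {"tx": 0, "ty": 0, "tz": 30, "rx": 0, "ry": 0, "rz": 0, "fingers": -0.8}, {"tx": 0, "ty": 0, "tz": 40, "rx": 0, "ry": 0, "rz": 0, "fingers": -0.8}, {"tx": 0, "ty": 0, "tz": 40, "rx": 0, "ry": 0, "rz": 0, "fingers": -0.8}, {"tx": 0, "ty": 0, "tz": 40, "rx": 0, "ry": 0, "rz": 0, "fingers": -0.8}, {"tx": 0, "ty": 0, "tz": 40, "rx": 0, "ry": 0, "rz": 0, "fingers": -0.8}, {"tx": 0, "ty": 0, "tz": 40, "rx": 0, "ry": 0, "rz": 0, "fingers": -0.8}]'

```text
t: 30.65
position: [485.9, 406.7, 42.5]
orientation: [-0.001, 0.85, -0.526, 0.0]
wrist_force: [-0.5, -0.5, 0.3]
width: 76.4
grip_force: 0.0
```

```bash
python3 g.py 484.3 406 -16 26.5
```

```text
t 30.65 pos [485.9 406.7  42.5] yaw -153.5 w 76.4 grip 0.0 j [ 0.95 -0.49]
  shift [-0.   1.8 58.5] rot [-0.002  0.001  0.001]
```

Emit:
play_rows --moves '[{"tx": 0, "ty": 2, "tz": 18, "rx": 0, "ry": 0, "rz": 0, "fingers": -0.8}, {"tx": 0, "ty": 2, "tz": 36, "rx": 0, "ry": 0, "rz": 0, "fingers": -0.8}, {"tx": 0, "ty": 2, "tz": 50, "rx": 0, "ry": 0, "rz": 0, "fingers": -0.8}, {"tx": 0, "ty": 2, "tz": 57, "rx": 0, "ry": 0, "rz": 0, "fingers": -0.8}, {"tx": 0, "ty": 2, "tz": 58, "rx": 0, "ry": 0, "rz": 0, "fingers": -0.8}, {"tx": 0, "ty": 2, "tz": 58, "rx": 0, "ry": 0, "rz": 0, "fingers": -0.8}, {"tx": 0, "ty": 2, "tz": 58, "rx": 0, "ry": 0, "rz": 0, "fingers": 1}, {"tx": 0, "ty": 2, "tz": 58, "rx": 0, "ry": 0, "rz": 0, "fingers": 1}, {"tx": 0, "ty": 2, "tz": 58, "rx": 0, "ry": 0, "rz": 0, "fingers": 1}, {"tx": 0, "ty": 2, "tz": 58, "rx": 0, "ry": 0, "rz": 0, "fingers": 1}]'

```text
t: 31.48
position: [484.4, 406.3, -14.8]
orientation: [-0.002, 0.851, -0.526, 0.0]
wrist_force: [-0.4, -0.1, 5.9]
width: 41.1
grip_force: 60.5
```

Emit:
play_rows --moves '[{"tx": 0, "ty": 0, "tz": 0, "rx": 0, "ry": 0, "rz": 0, "fingers": 1}, {"tx": 0, "ty": 0, "tz": 0, "rx": 0, "ry": 0, "rz": 0, "fingers": 1}, {"tx": 0, "ty": 0, "tz": -5, "rx": 0, "ry": 0, "rz": 0, "fingers": 1}, {"tx": 0, "ty": 0, "tz": -15, "rx": 0, "ry": 0, "rz": 0, "fingers": 1}, {"tx": 0, "ty": 0, "tz": -35, "rx": 0, "ry": 0, "rz": 0, "fingers": 1}, {"tx": 0, "ty": 0, "tz": -65, "rx": 0, "ry": 0, "rz": 0, "fingers": 1}, {"tx": 0, "ty": 0, "tz": -100, "rx": 0, "ry": 0, "rz": 0, "fingers": 1}, {"tx": 0, "ty": 0, "tz": -130, "rx": 0, "ry": 0, "rz": 0, "fingers": 1}, {"tx": 0, "ty": 0, "tz": -136, "rx": 0, "ry": 0, "rz": 0, "fingers": 1}, {"tx": 0, "ty": 0, "tz": -136, "rx": 0, "ry": 0, "rz": 0, "fingers": 1}]'

```text
t: 32.32
position: [484.4, 406.5, 122.9]
orientation: [-0.003, 0.85, -0.526, 0.0]
wrist_force: [0.1, 0.0, -2.3]
width: 41.5
grip_force: 61.0
```

```bash
python3 g.py 644.1 194.5 120 173
```

```text
t 32.32 pos [484.4 406.5 122.9] yaw -153.5 w 41.5 grip 61.0 j [ 0.95 -0.49]
  shift [261.  -48.2   2.4] rot [-0.005  0.005  0.585]
```

Emit:
play_rows --moves '[{"tx": 15, "ty": -3, "tz": 0, "rx": 0, "ry": 0, "rz": 0.06, "fingers": 1}, {"tx": 45, "ty": -8, "tz": 0, "rx": 0, "ry": 0, "rz": 0.13, "fingers": 1}, {"tx": 80, "ty": -15, "tz": 0, "rx": 0, "ry": 0, "rz": 0.2, "fingers": 1}, {"tx": 115, "ty": -21, "tz": 0, "rx": 0, "ry": 0, "rz": 0.28, "fingers": 1}, {"tx": 150, "ty": -28, "tz": 0, "rx": 0, "ry": 0, "rz": 0.36, "fingers": 1}, {"tx": 185, "ty": -34, "tz": 0, "rx": 0, "ry": 0, "rz": 0.44, "fingers": 1}, {"tx": 220, "ty": -41, "tz": 0, "rx": 0, "ry": 0, "rz": 0.52, "fingers": 1}, {"tx": 248, "ty": -46, "tz": 0, "rx": 0, "ry": 0, "rz": 0.585, "fingers": 1}, {"tx": 261, "ty": -48, "tz": 0, "rx": 0, "ry": 0, "rz": 0.585, "fingers": 1}, {"tx": 261, "ty": -48, "tz": 0, "rx": 0, "ry": 0, "rz": 0.585, "fingers": 1}]'

```text
t: 33.15
position: [643.1, 189.9, 116.7]
orientation: [-0.002, -0.661, 0.75, 0.001]
wrist_force: [-0.8, -0.3, -1.7]
width: 41.0
grip_force: 61.0
```

Emit:
play_rows --moves '[{"tx": 0, "ty": 0, "tz": 0, "rx": 0, "ry": 0, "rz": 0, "fingers": 1}, {"tx": 0, "ty": 0, "tz": 0, "rx": 0, "ry": 0, "rz": 0, "fingers": 1}, {"tx": 0, "ty": 0, "tz": 0, "rx": 0, "ry": 0, "rz": 0, "fingers": 1}, {"tx": 0, "ty": 0, "tz": 15, "rx": 0, "ry": 0, "rz": 0, "fingers": 1}, {"tx": 0, "ty": 0, "tz": 35, "rx": 0, "ry": 0, "rz": 0, "fingers": 1}, {"tx": 0, "ty": 0, "tz": 50, "rx": 0, "ry": 0, "rz": 0, "fingers": 1}, {"tx": 0, "ty": 0, "tz": 50, "rx": 0, "ry": 0, "rz": 0, "fingers": 1}, {"tx": 0, "ty": 0, "tz": 50, "rx": 0, "ry": 0, "rz": 0, "fingers": 1}, {"tx": 0, "ty": 0, "tz": 50, "rx": 0, "ry": 0, "rz": 0, "fingers": 1}, {"tx": 0, "ty": 0, "tz": 50, "rx": 0, "ry": 0, "rz": 0, "fingers": 1}]'

```text
t: 33.98
position: [643.8, 194.1, 71.0]
orientation: [0.001, -0.663, 0.749, -0.0]
wrist_force: [1.2, -0.0, -1.9]
width: 40.7
grip_force: 61.0
```

```bash
python3 g.py 644.1 194.5 -9 173; python3 - <<'E'
from h import *
d=cam("scene"); save("c3.png",d["frame"][110:280,340:500],3.5)
E
```

```text
t 33.98 pos [643.8 194.1  71. ] yaw 173.1 w 40.7 grip 61.0 j [ 0.53 -0.65]
  shift [-0.4 -0.  80. ] rot [-0.003  0.001  0.001]
```

View pics/c3.png

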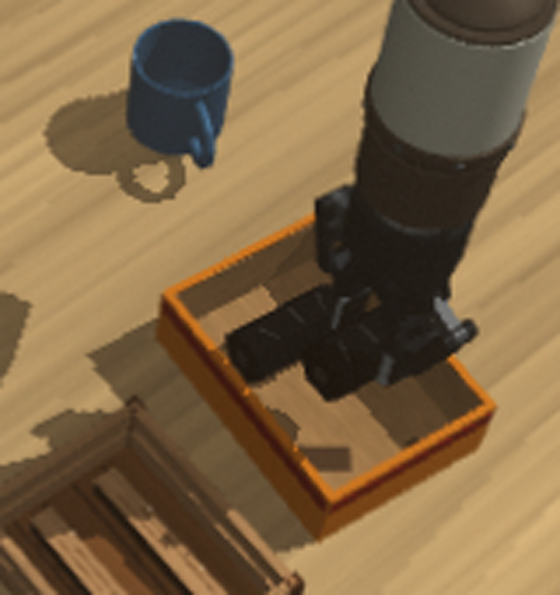

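The first charcoal lies flat in the carton at crop (275,340). The second is above the far half. Lowering it.

Emit:
play_rows --moves '[{"tx": 0, "ty": -1, "tz": 15, "rx": 0, "ry": 0, "rz": 0, "fingers": 1}, {"tx": 0, "ty": -1, "tz": 32, "rx": 0, "ry": 0, "rz": 0, "fingers": 1}, {"tx": 0, "ty": -1, "tz": 48, "rx": 0, "ry": 0, "rz": 0, "fingers": 1}, {"tx": 0, "ty": -1, "tz": 60, "rx": 0, "ry": 0, "rz": 0, "fingers": 1}, {"tx": 0, "ty": -1, "tz": 68, "rx": 0, "ry": 0, "rz": 0, "fingers": 1}, {"tx": 0, "ty": -1, "tz": 74, "rx": 0, "ry": 0, "rz": 0, "fingers": 1}, {"tx": 0, "ty": -1, "tz": 77, "rx": 0, "ry": 0, "rz": 0, "fingers": 1}, {"tx": 0, "ty": -1, "tz": 80, "rx": 0, "ry": 0, "rz": 0, "fingers": 1}, {"tx": 0, "ty": -1, "tz": 80, "rx": 0, "ry": 0, "rz": 0, "fingers": 1}, {"tx": 0, "ty": -1, "tz": 80, "rx": 0, "ry": 0, "rz": 0, "fingers": 1}]'

```text
t: 34.87
position: [644.5, 193.2, -8.8]
orientation: [0.001, -0.663, 0.749, -0.0]
wrist_force: [-2.3, -0.2, 5.5]
width: 41.1
grip_force: 61.6
```

Emit:
play_rows --moves '[{"tx": 0, "ty": 0, "tz": 0, "rx": 0, "ry": 0, "rz": 0, "fingers": 1}, {"tx": 0, "ty": 0, "tz": 0, "rx": 0, "ry": 0, "rz": 0, "fingers": -0.25}, {"tx": 0, "ty": 0, "tz": 0, "rx": 0, "ry": 0, "rz": 0, "fingers": -0.25}, {"tx": 0, "ty": 0, "tz": 0, "rx": 0, "ry": 0, "rz": 0, "fingers": -0.25}, {"tx": 0, "ty": 0, "tz": 0, "rx": 0, "ry": 0, "rz": 0, "fingers": -0.25}, {"tx": 0, "ty": 0, "tz": -6, "rx": 0, "ry": 0, "rz": 0, "fingers": -0.25}, {"tx": 0, "ty": 0, "tz": -25, "rx": 0, "ry": 0, "rz": 0, "fingers": -0.25}, {"tx": 0, "ty": 0, "tz": -60, "rx": 0, "ry": 0, "rz": 0, "fingers": -0.25}, {"tx": 0, "ty": 0, "tz": -95, "rx": 0, "ry": 0, "rz": 0, "fingers": -0.25}, {"tx": 0, "ty": 0, "tz": -130, "rx": 0, "ry": 0, "rz": 0, "fingers": -0.25}]'

```text
t: 35.7
position: [643.8, 192.8, 120.8]
orientation: [-0.0, -0.663, 0.749, -0.0]
wrist_force: [1.0, -0.6, -0.3]
width: 53.3
grip_force: 0.0
```

Emit:
play_rows --moves '[{"tx": 30, "ty": 0, "tz": 0, "rx": 0, "ry": 0, "rz": 0, "fingers": -0.25}, {"tx": 60, "ty": 20, "tz": -10, "rx": 0, "ry": 0, "rz": 0, "fingers": -0.25}, {"tx": 60, "ty": 50, "tz": -20, "rx": 0, "ry": 0, "rz": 0, "fingers": -0.25}, {"tx": 60, "ty": 85, "tz": -30, "rx": 0, "ry": 0, "rz": 0, "fingers": -0.25}, {"tx": 60, "ty": 120, "tz": -40, "rx": 0, "ry": 0, "rz": 0, "fingers": -0.25}, {"tx": 60, "ty": 150, "tz": -50, "rx": 0, "ry": 0, "rz": 0, "fingers": -0.25}, {"tx": 60, "ty": 180, "tz": -60, "rx": 0, "ry": 0, "rz": 0, "fingers": -0.25}, {"tx": 60, "ty": 200, "tz": -60, "rx": 0, "ry": 0, "rz": 0, "fingers": -0.25}, {"tx": 60, "ty": 200, "tz": -60, "rx": 0, "ry": 0, "rz": 0, "fingers": -0.25}, {"tx": 60, "ty": 200, "tz": -60, "rx": 0, "ry": 0, "rz": 0, "fingers": -0.25}]'

```text
t: 36.53
position: [437.8, 158.1, 180.4]
orientation: [0.001, -0.663, 0.748, -0.0]
wrist_force: [0.1, 0.4, 0.2]
width: 53.4
grip_force: 0.0
```

```bash
python3 - <<'E'
from h import *
d=cam("scene"); save("fin.png",d["frame"][100:380,240:500],2.1)
P=dep2w(d)
from scipy.spatial.transform import Rotation
def f(c,a,u,v,dx,dy):
    a=np.radians(a); e=np.array([np.cos(a),np.sin(a)]); n=np.array([-e[1],e[0]]); p=np.array(c)+u*e+v*n
    q=P[(np.abs((P[...,:2]-p)@e)<dx)&(np.abs((P[...,:2]-p)@n)<dy)]; return len(q),np.median(q[:,2]).round(1) if len(q) else 0
print("charcoal tops ~44:",f((607.4,199),-7,-37,0,8,30),f((607.4,199),-7,37,0,8,30))
print("sticks ~23:",f((634.5,-.5),-3,0,-27,50,6),f((634.5,-.5),-3,0,27,50,6))
print("box ~27:",f((615,-203),0,0,0,25,15)); print(bot.read_state()["t"])
E
```

```text
charcoal tops ~44: (131, np.float64(44.3)) (142, np.float64(44.1))
sticks ~23: (184, np.float64(23.5)) (170, np.float64(22.6))
box ~27: (281, np.float64(27.8))
36.5833
```

View pics/fin.png

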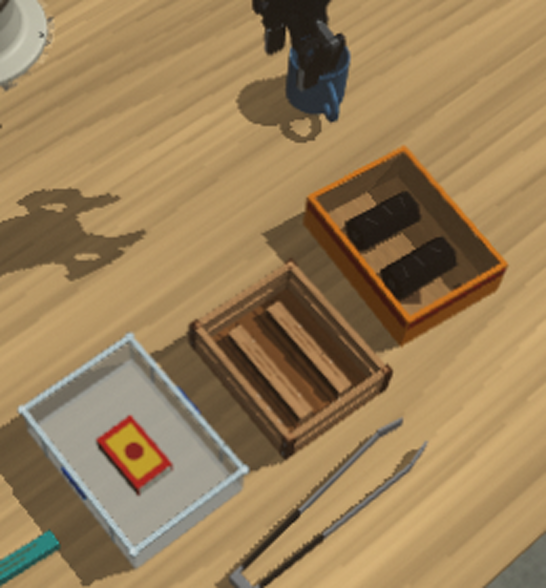

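Everything lies flat in its container: charcoal at (383,222) and (418,268), sticks at (270,370) and (310,350), matchbox at (134,452). The measured top heights match. The mug and tongs haven't moved, so I'm handing in.

```bash
python3 -c "
from workcell import bot
print(bot.job_done())"
```

```text
the job is handed in; nothing more can be done
None
```

I put both charcoal pieces in the carton, both sticks lengthways in the crate and the matchbox in the tub, all flat with the mug and tongs not moved, and handed the job in after about 37 s; the hand-in gave no verdict.

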